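# Rock the weighted pin tub over its base edge to empty it into a carton

### The arm

A 6-joint arm with a two-finger parallel gripper is mounted at the origin on the work surface; the furniture and walls round the work are solid. World frame = base frame: x ahead of the robot, y to its left, z up, the work surface at z = 0. Lengths are in mm, angles in rad, forces in N, time in s.
With the tool pointing down it reaches from about 350 to 975 mm from the base axis. Payload 7.1 kg.
Tool frame: the origin (TCP) lies on the front face of the gripper's body, between the roots of the fingers; the fingertips stand 80 mm ahead of it and the grasp point (between the pads) lies 61 mm ahead of it (ctrl.tcp_to_grasp is the distance from the TCP to the grasp point, in mm); z points along the fingers, y is the direction in which the jaws open and shut (so a half turn about z gives the same grasp; the last joint's range is limited). The gripper opens to 88 mm and grips with 3 to 60 N. Pads are 20 mm wide; open, the fingers measure 115 mm over their backs; the gripper's body (75 mm by 178 mm) begins 61 mm behind the grasp point.
Start: joints at [-1.2, 0.423, 1.63, -0, 1.089, -0.019], TCP at [237.518, -578.092, 302.675] pointing down, gripper open.
Joint ranges: [-3, 3], [-0.9, 2.11], [0.09, 2.58], [-1.31, 4.45], [0.11, 2.69], [-2.54, 2.54]. Speed limits (rad/s): [2.39, 2.39, 3.01, 3.14, 3.14, 3.14].

### API

Orientations are given as a rotation vector (axis times angle).
In Python, from workcell import telemetry, get_image, ctrl gives the robot as it stands.
- The arm moves only by the tool send_rows, never from a script. Its argument "rows" is a list of rows, each a list of 5 numbers: the shift along the tool's x, y, z in m, then the turn about the tool's z in rad, then the opening, from -1 (shut) to 1 (fully open). A call has 1 to 5 rows; each row shifts and turns the commanded pose from where the row before left it, along the tool's axes as they then stand; what a row does not reach is not made up. A row lasts 1/10 s, in which the tool goes at most 50 mm and 8.59 degrees, less where a joint would pass 70% of its speed; a pose out of reach is approached as far as the arm can. A call with a gripper value outside its range is refused whole. The fingers move at their own pace and stop on an object; the grip force is fixed at half the most. Time passes only in rows, so rows that do not move let the fingers close. It gives the time, the measured TCP pose, the force and the opening at its end, in the units of the state.
- telemetry.get_obs(): the state, without advancing time (a new reading comes with each control period).
- get_image(name): name is "side" or "top" or "wrist"; returns a dict with "color" (384x512x3 uint8, blue, green, red), "z_map" (384x512 float32, mm along the optical axis (not along the pixel's ray), 0 where there is no reading), "camera_matrix" (3x3 intrinsics, pixels), "rvec" (rotation vector, rad) and "tvec" (3), from world to camera coordinates, as OpenCV has them. Camera axes: x right, y down, z forward; pixel columns grow to the right and rows downward; lengths in mm; the calibration is good to about 2 mm. The wrist camera is an equidistant fisheye: a pixel r from the principal point sees the ray r / f radians off the axis. A picture is of the moment at which its call begins.
- ctrl.close_job(): hands the job in, once; it reports no verdict.
The state is a dict: "t": time; "qpos": joint angles; "qvel": joint speeds; "joint_torque": joint torques, N m; "ee_pos": TCP position; "orientation": TCP orientation; "ft_force": force on the tool from outside, world axes, zero at the start; "moment": the same for the moment, N m; "width": finger opening in mm.
Only numpy, scipy, OpenCV 4.12 (cv2) and the standard library are available. Lean on these libraries where they do the work, as an engineer would, in place of code of your own. Each camera call takes 0.05 s, during which the arm holds its last target.

### The job

Bring the empty open carton up to the front of the tipping stand so that it stands under the green tub's pouring lip. The tub is too heavy for the gripper to lift: push it up to the strip along the front of the board and rock it forward over its front base edge until all five pins have run out into the carton, then let it back down under control, without a drop, so that it stands upright on the board again. Do not let the tub go right over, and do not disturb the yellow cup, the glue bottle or the roll of tape.

Things in the scene. Friction and masses are not known exactly. Their poses are not given: they have to be found in the camera images.
- stand: fixed tipping stand: plywood board 190 mm (x) by 200 mm (y), its top 112 mm above the work surface, on two timber bearers. Origin: centre of its footprint on the work surface. Its y axis is the pouring direction (to the robot's left). An aluminium stop strip, 5 mm high, 12 mm wide, runs along the front (+y) edge of the board, flush with it, at y 88 to 100 mm
- stand_stop (a point): on the stand: middle of the inner face of the stop strip, at its foot on the board's top (stand frame 0, 88, 112 mm)
- tub: green sheet-steel tub on a dark weighted base, about 1.8 kg, loose on the stand's board, a little behind the strip and slightly turned. Origin: centre of its underside; z up, y towards its pouring lip. Base solid, 140 mm (x) by 160 (y) by 25 thick; walls 4 mm: flat upright back at y = -80, top at z = 140; sides sloping down to the front; flared front from y = 80, z = 25 up to the lip
- tub_edge (a point): middle of the tub's lower front base edge, on which it rocks against the strip (tub frame 0, 80, 0 mm). Pins run out at 45 to 60 degrees of tilt; at about 67 the base's front face meets the strip. Up to there the tub swings back by itself if not held; past about 75 it goes over
- tub_lip (a point): middle of the tub's pouring lip (tub frame 0, 123, 65 mm). With the tub against the strip and tilted 65 degrees it lies 65 mm in front of the board's front edge and 100 mm above the work surface
- tub_back (a point): the place to push: middle of the outer face of the tub's back wall, 25 mm below its rolled rim (tub frame 0, -80, 115 mm). Rocking it here takes about 15 N at first, less and less as it tilts. Pushed at half that height or lower, the tub slides on the board instead, with about 13 N, without tipping
- carton: loose open brown cardboard carton, empty, 90 g, 138 mm (its x) by 186 mm (its y), 78 mm high, its +x wall 74 mm high; walls 5 mm thick, floor 4 mm. Origin: centre of its underside; the walls can be pinched from above. With a long side against the stand it is lower than the board and fits under the tub's lip
- pin_1_mid (a point): one of five loose pale aluminium pins, plain smooth oiled cylinders 30 mm in diameter and 62 mm long, 80 g; this point is the middle of the pin, on its axis. The pins start lying in one layer on the tub's floor, 40 mm above its underside
- pin_2_mid (a point): another of five loose pale aluminium pins, plain smooth oiled cylinders 30 mm in diameter and 62 mm long, 80 g; this point is the middle of the pin, on its axis. The pins start lying in one layer on the tub's floor, 40 mm above its underside
- pin_3_mid (a point): another of five loose pale aluminium pins, plain smooth oiled cylinders 30 mm in diameter and 62 mm long, 80 g; this point is the middle of the pin, on its axis. The pins start lying in one layer on the tub's floor, 40 mm above its underside
- pin_4_mid (a point): another of five loose pale aluminium pins, plain smooth oiled cylinders 30 mm in diameter and 62 mm long, 80 g; this point is the middle of the pin, on its axis. The pins start lying in one layer on the tub's floor, 40 mm above its underside
- pin_5_mid (a point): another of five loose pale aluminium pins, plain smooth oiled cylinders 30 mm in diameter and 62 mm long, 80 g; this point is the middle of the pin, on its axis. The pins start lying in one layer on the tub's floor, 40 mm above its underside
- pin_1: the same pin as the point pin_1_mid; origin at the centre of one end face, z along its axis
- pin_2: the same pin as the point pin_2_mid; origin at the centre of one end face, z along its axis
- pin_3: the same pin as the point pin_3_mid; origin at the centre of one end face, z along its axis
- pin_4: the same pin as the point pin_4_mid; origin at the centre of one end face, z along its axis
- pin_5: the same pin as the point pin_5_mid; origin at the centre of one end face, z along its axis
- bench_lamp: fixed brown lamp, origin at its foot; its hood hangs at world x 0.26 to 0.82 m, y 0.43 to 0.53, z 0.51 to 0.63. Other fixed obstacles: monitor (x -0.13 to 0.30, y 0.29 to 0.50, up to z 0.41); round gear housing (x 0.17 to 0.50, y -0.27 to 0.06, up to z 0.15); power strip box (face at x 0.75 from y -0.14 to 0.48, 90 mm high, a plug 25 mm out of it at y 0.16 to 0.19 and one at 0.34 to 0.37)
- cup: bystander: yellow plastic cup, 79 mm wide, 93 mm high, open top; origin at the centre of its underside
- bottle: bystander: small white glue bottle with a red cap, 45 mm in diameter, 88 mm high; origin at the centre of its underside
- tape: bystander: roll of yellow tape lying flat, 100 mm in diameter, 48 mm high; origin at the centre of its underside
Not all that is in view belongs to the job. Leave any pink or turquoise look-alike of the pin_4 alone.

How it is judged:
By the outcome, as a careful person would: the job done as asked, in the order asked, and still so for the second after the job is handed in, with the robot touching nothing.
It also fails if it takes over 67 s, if anything falls off the work surface, if the arm or the gripper's body presses on something with over 40 N, if the wrist force passes 120 N, or if a joint passes its speed limit or range.

## Working session

There is one attempt and no reset: what is moved stays moved. The work goes in short steps, Python scripts to look and compute and a tool call to move; the robot and the scene stay as the last step left them, time stands still between calls to the robot, and variables do not carry over. Pictures are saved under pics/ and viewed, and the job is handed in when it is done.

Besides the shell and the picture viewer there is one more tool, called after ">>>" as name([rows], argument=value, ...), one row to a line, values as JSON. send_rows: Moves the arm, as the interface text tells. Its arguments: {"type":"object","properties":{"rows":{"type":"array"}},"required":["rows"]}

```bash
ls; mkdir -p pics; cat > h.py <<'E'
import numpy as np,cv2
from workcell import telemetry,get_image,ctrl
def snap(n,f):
    im=get_image(n); cv2.imwrite('pics/'+f+'.png',im['color']); np.savez('pics/'+f+'.npz',**{k:v for k,v in im.items()}); return im
def load(f): return np.load('pics/'+f+'.npz')
def px(im,u,v,r=1):
    z=im['z_map'][v-r:v+r+1,u-r:u+r+1]; z=z[z>0]; z=np.median(z) if len(z) else 0
    K=im['camera_matrix'];R=cv2.Rodrigues(np.array(im['rvec'],float))[0]
    c=np.linalg.inv(K)@[u,v,1]*z
    return (R.T@(c-np.array(im['tvec']).ravel())).round(1)
def cloud(im):
    z=im['z_map'];K=im['camera_matrix'];R=cv2.Rodrigues(np.array(im['rvec'],float))[0]
    v,u=np.mgrid[:z.shape[0],:z.shape[1]]
    c=np.stack([(u-K[0,2])/K[0,0]*z,(v-K[1,2])/K[1,1]*z,z],-1)
    return (c-np.array(im['tvec']).ravel())@R
def crop(f,x0,x1,y0,y1,s,o):
    c=cv2.imread('pics/'+f+'.png')[y0:y1,x0:x1]; cv2.imwrite('pics/'+o+'.png',cv2.resize(c,None,fx=s,fy=s,interpolation=cv2.INTER_CUBIC))
E
python3 - <<'E'
from h import *
print(telemetry.get_obs())
for n in ['side','top','wrist']:
    i=snap(n,n+'0'); print(n,i['camera_matrix'].tolist(),i['rvec'],i['tvec'])
a=[cv2.imread(f'pics/{n}0.png') for n in ['side','top']]
E
```

```text
pics
{'t': 0.0, 'qpos': array([-1.19998079e+00,  4.23825886e-01,  1.63068328e+00, -1.23276046e-05,
        1.08862063e+00, -1.89734688e-02]), 'qvel': array([-4.43384098e-04, -6.32802668e-04,  4.16748510e-04, -8.51716021e-04,
       -1.95687408e-03, -2.60007739e-05]), 'joint_torque': array([ 9.50960202e-04, -5.44612062e+01, -2.73669094e+01,  6.44304603e-02,
        2.26279692e-02, -1.17113973e-04]), 'ee_pos': array([ 237.37395627, -577.69515926,  301.91359122]), 'orientation': array([-3.08063169e+00, -6.08126453e-01,  4.39254304e-04]), 'ft_force': array([-1.0153385 , -0.51353838, -0.16558679]), 'moment': array([-0.00638775,  0.04739351,  0.03800157]), 'width': 87.70965457811079}
side [[375.2769645953109, 0.0, 254.80116913008592], [0.0, 375.2769645953109, 187.67025002333037], [0.0, 0.0, 1.0]] [ 0.34848253 -2.50757569  1.59061652] [ 524.91590922  139.44327483 1415.25111388]
top [[463.03746156000165, 0.0, 252.35069564388468], [0.0, 463.03746156000165, 191.24724094185692], [0.0, 0.0, 1.0]] [ 2.11575324 -2.1159988   0.19595069] [ 110.51545064  555.33287248 1630.0004946 ]
wrist [[297.3186396354542, 0.0, 257.51999695566866], [0.0, 297.3186396354542, 187.61962204786857], [0.0, 0.0, 1.0]] [-2.39016454  1.60104302  0.24969128] [-623.37490921  -38.09299978  392.16076388]
```

View pics/side0.png

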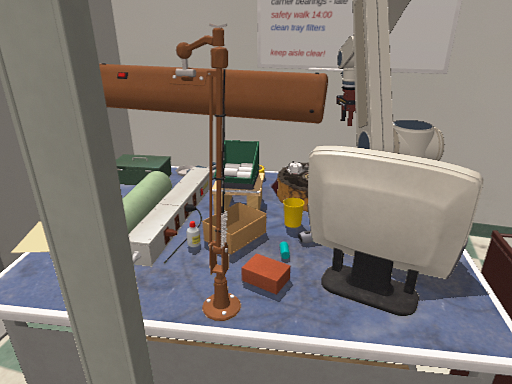

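View pics/top0.png

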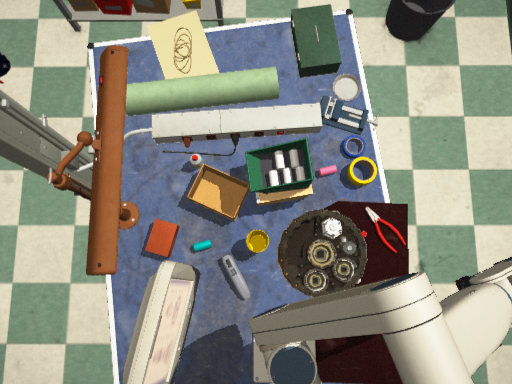

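View pics/wrist0.png

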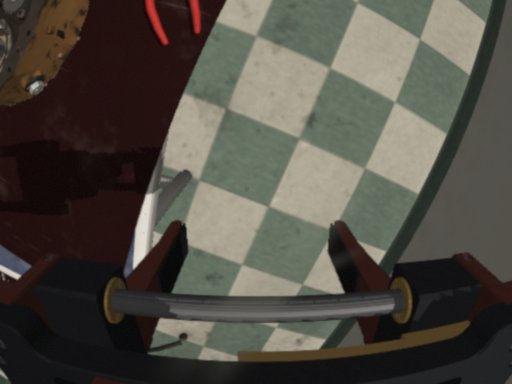

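```bash
python3 - <<'E'
from h import *
crop('top0',150,400,90,270,3.2,'topc'); crop('side0',150,350,120,300,4,'sidec')
im=load('top0'); P=cloud(im)
for u,v in [(217,192),(196,160),(257,240),(362,170)]: print(u,v,px(im,u,v))
# cloud classes
def box(a,b,c,d): 
    return P[c:d,a:b].reshape(-1,3)
Q=box(180,255,155,225); m=(Q[:,2]>60)&(Q[:,2]<90); 
r=cv2.minAreaRect(Q[m][:,:2].astype(np.float32)); print('carton top',r,cv2.boxPoints(r).round(1).tolist())
Q=box(235,330,130,210)
for lo,hi in [(105,117),(117,121),(150,175),(200,240),(235,262),(245,256)]:
    m=(Q[:,2]>lo)&(Q[:,2]<hi); 
    if m.sum()>5:
        r=cv2.minAreaRect(Q[m][:,:2].astype(np.float32)); print(lo,hi,m.sum(),r,cv2.boxPoints(r).round(1).tolist())
E
```

```text
217 192 [562.  243.3   6.4]
196 160 [668.7 316.3  70.6]
257 240 [382.7  93.7   4.3]
362 170 [ 6.474e+02 -3.038e+02  4.000e-01]
carton top ((575.044189453125, 253.4302215576172), (241.56964111328125, 159.88726806640625), 64.98114776611328) [[451.5, 177.8000030517578], [596.4000244140625, 110.19999694824219], [698.5999755859375, 329.1000061035156], [553.7000122070312, 396.70001220703125]]
105 117 386 ((533.5098876953125, -19.962249755859375), (241.41981506347656, 85.84213256835938), 84.4574203491211) [[479.1000061035156, -136.0], [564.5999755859375, -144.3000030517578], [587.9000244140625, 96.0], [502.3999938964844, 104.30000305175781]]
117 121 76 ((526.2992553710938, -14.363319396972656), (223.1060333251953, 67.51160430908203), 83.44503021240234) [[480.0, -121.30000305175781], [547.0999755859375, -129.0], [572.5999755859375, 92.5999984741211], [505.5, 100.30000305175781]]
150 175 1160 ((610.1592407226562, 22.13335418701172), (140.29132080078125, 197.0976104736328), 7.158257961273193) [[528.2999877929688, 111.19999694824219], [552.7999877929688, -84.4000015258789], [692.0, -66.9000015258789], [667.5, 128.6999969482422]]
200 240 322 ((613.3001098632812, 8.165885925292969), (143.9983367919922, 166.57041931152344), 8.22160530090332) [[530.0999755859375, 80.30000305175781], [554.0, -84.5999984741211], [696.5, -64.0], [672.5999755859375, 100.9000015258789]]
235 262 177 ((619.55419921875, -40.3719596862793), (144.4650421142578, 75.3850326538086), 6.615630149841309) [[543.5, -11.300000190734863], [552.0999755859375, -86.0999984741211], [695.5999755859375, -69.5], [687.0, 5.400000095367432]]
245 256 71 ((621.5613403320312, -58.14327621459961), (145.2548065185547, 41.74599075317383), 3.3952560424804688) [[547.7999877929688, -41.599998474121094], [550.2999877929688, -83.30000305175781], [695.2999877929688, -74.69999694824219], [692.7999877929688, -33.0]]
```

View pics/topc.png

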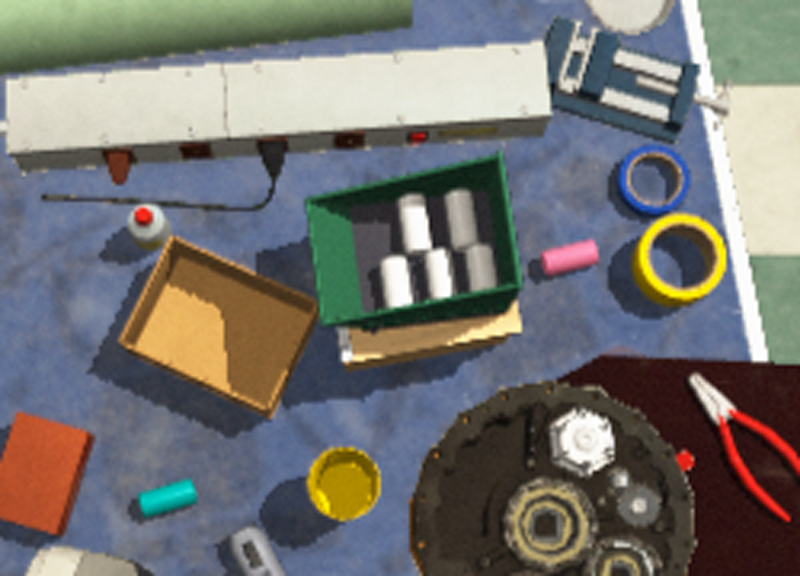

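View pics/sidec.png

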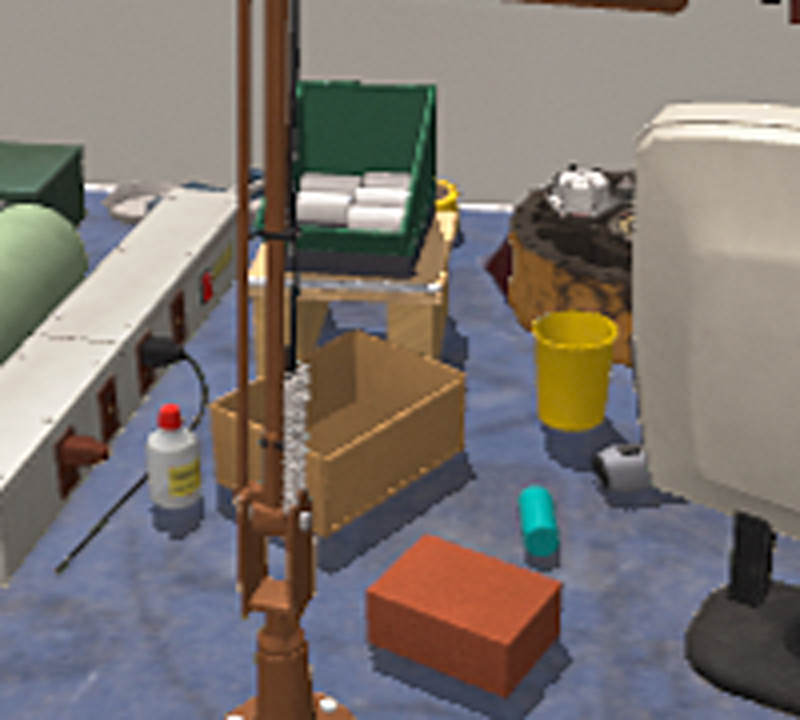

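```bash
cat >> h.py <<'E'
def rp(im,u,v,z):
    K=im['camera_matrix'];R=cv2.Rodrigues(np.array(im['rvec'],float))[0];t=np.array(im['tvec']).ravel()
    d=R.T@np.linalg.inv(K)@[u,v,1]; c=-R.T@t
    return (c+d*(z-c[2])/d[2]).round(1)
E
python3 - <<'E'
from h import *
crop('top0',240,330,130,215,8,'topt');crop('top0',180,260,150,225,8,'topk');crop('side0',195,275,145,235,8,'sidet')
E
```

```text
(no output)
```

View pics/topt.png

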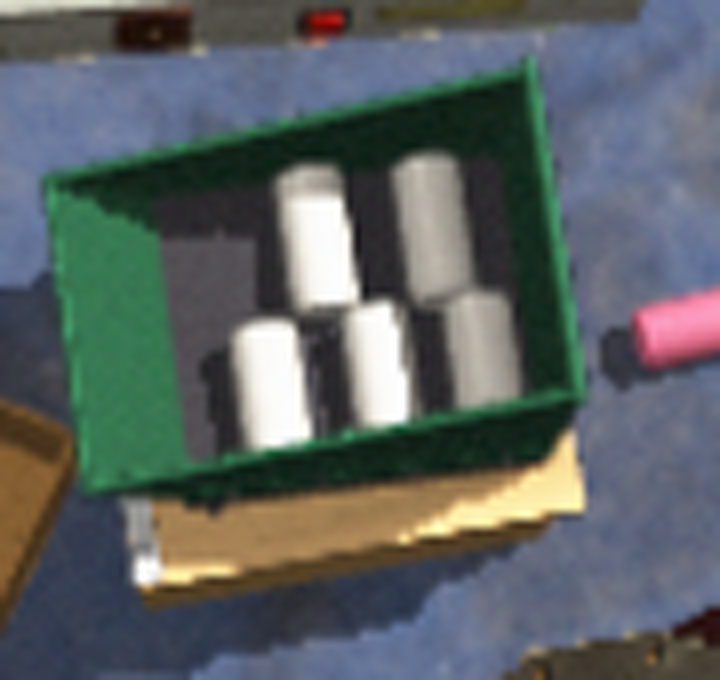

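View pics/topk.png

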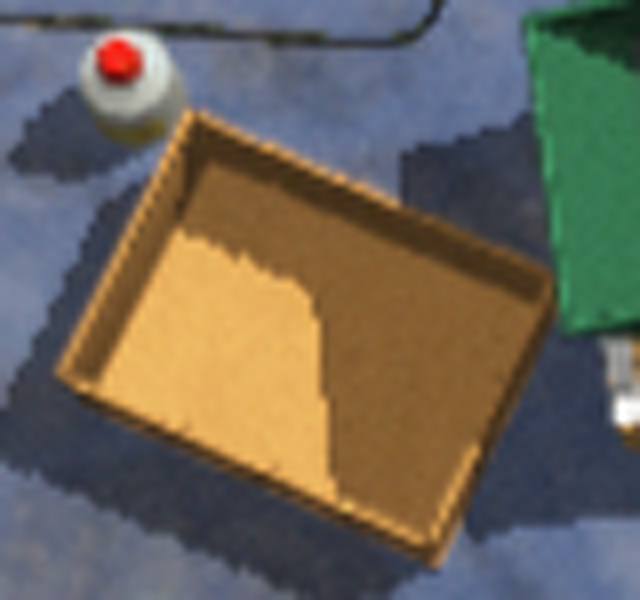

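View pics/sidet.png

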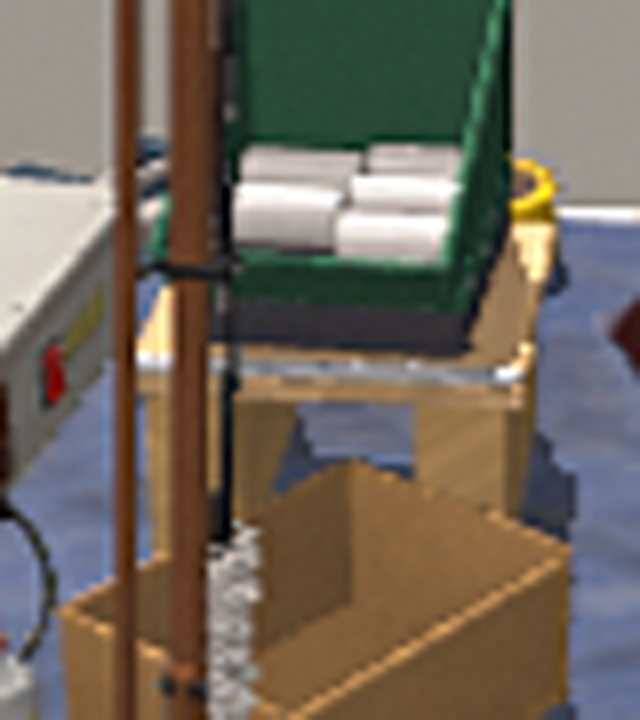

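```bash
python3 - <<'E'
from h import *
im=load('top0')
def f(c,o,z): 
    p=(np.array(c)+.5)/8-.5+o; return rp(im,p[0],p[1],z)
T=(240,130);K=(180,150)
for n,c,o,z in [('backx+',(530,60),T,252),('backx-',(583,398),T,252),('lip+',(47,180),T,177),('lip-',(87,492),T,177),('strip front corner x-',(135,583),T,117),('board back x-',(583,510),T,112),('strip front upper vis',(122,500),T,117),
 ('k1',(192,110),K,78),('k2',(555,275),K,78),('k3',(437,565),K,78),('k4',(60,375),K,78)]:
    print(n,f(c,o,z)[:2])
P=cloud(im)
k=np.array([f(c,K,78)[:2] for c in [(192,110),(555,275),(437,565),(60,375)]])
print(k.mean(0),np.linalg.norm(np.roll(k,-1,0)-k,axis=1))
ims=load('side0')
def g(c,z):
    p=(np.array(c)+.5)/8-.5+(195,145); return rp(ims,p[0],p[1],z)[:2]
print('side strip front ends',g((140,360),117),g((520,372),117),'board back x-',g((552,232),112))
for n,(u,v),z in [('bottle cap',(195,157),88),('bottle',(195.5,160.5),0)]: print(n,rp(im,u,v,z))
c=P[225:255,240:275].reshape(-1,3);c=c[c[:,2]>80];print('cup',c.min(0),c.max(0))
c=P[140:180,185:207].reshape(-1,3);c=c[(c[:,2]>30)&(c[:,2]<95)];print('bottle',c.min(0),c.max(0), np.median(c,0))
c=P[150:190,340:382].reshape(-1,3);c=c[(c[:,2]>30)&(c[:,2]<60)];print('tape',c.min(0),c.max(0))
c=P[100:150,140:330].reshape(-1,3);c=c[(c[:,2]>80)&(c[:,2]<100)];print('box',c.min(0),c.max(0))
# carton rim heights
for a,b in [((192,110),(555,275)),((555,275),(437,565)),((437,565),(60,375)),((60,375),(192,110))]:
    h=[]
    for s in np.linspace(.1,.9,40):
        p=np.array(a)*(1-s)+np.array(b)*s; p=(p+.5)/8-.5+K
        u,v=p.round().astype(int); h.append(max(P[v-2:v+3,u-2:u+3,2].ravel()))
    print(np.median(h),np.std(h))
E
```

```text
backx+ [697.3 -66.2]
backx- [555.5 -84.5]
lip+ [668.1 133.1]
lip- [532.  115.8]
strip front corner x- [503.3  95.6]
board back x- [ 536.5 -100.6]
strip front upper vis [540.2 101.3]
k1 [654.3 287.5]
k2 [577.5 122.5]
k3 [446.3 174.5]
k4 [532.  344.1]
[552.525 232.15 ] [181.99791208 141.1291607  190.02276179 134.76219796]
side strip front ends [679.  124.4] [501.5  88.7] board back x- [532.8 -89.5]
bottle cap [675.3 317.9  88. ]
bottle [685.6 327.7   0. ]
cup [231.57742547  55.4556395   80.84622013] [ 410.30033531  132.14423844 1707.25245493]
bottle [595.98957328 278.39587307  30.93326088] [749.01171263 360.53604443  94.49058233] [666.82565244 314.14196602  62.64530948]
tape [ 584.57794563 -344.64340798   30.16967243] [ 686.81765458 -245.91327029   59.15695314]
box [ 748.47129276 -144.53307657   80.00014381] [896.55280501 526.41684509  99.98309368]
85.04177269310286 579.7070983849635
82.79859510697841 1.3038252123141385
79.70657438569468 538.040976991207
84.9052150843031 2.886718782688032
```

>>> send_rows([
  [0.034,-0.032,-0.01,0,1],
  [0.034,-0.032,-0.01,0,1],
  [0.034,-0.032,-0.01,0,1],
  [0.034,-0.032,-0.01,0,1],
  [0.034,-0.032,-0.01,0,1],
])

```text
t: 0.65
ee_pos: [334.2, -363.7, 352.9]
orientation: [-3.082, -0.608, 0.0]
ft_force: [1.0, 0.0, -0.1]
width: 88.0
```

>>> send_rows([
  [0.034,-0.032,-0.01,0,1],
  [0.034,-0.032,-0.01,0,1],
  [0.034,-0.032,-0.01,0,1],
  [0.034,-0.032,-0.01,0,1],
  [0.034,-0.032,-0.01,0,1],
])

```text
t: 1.15
ee_pos: [430.6, -151.0, 403.1]
orientation: [3.082, 0.608, 0.0]
ft_force: [0.9, -0.5, -0.6]
width: 87.8
```

>>> send_rows([
  [0.034,-0.032,-0.01,0,1],
  [0.034,-0.032,-0.01,0,1],
  [0.034,-0.032,0,0,1],
  [0.034,-0.032,0,0,1],
  [0.034,-0.032,0,0,1],
])

```text
t: 1.65
ee_pos: [527.2, 61.7, 422.7]
orientation: [3.082, 0.609, 0.0]
ft_force: [0.6, -0.6, -0.2]
width: 88.0
```

```bash
python3 - <<'E'
from h import *
snap('wrist','w1');snap('top','t1')
E
```

```text
(no output)
```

View pics/w1.png

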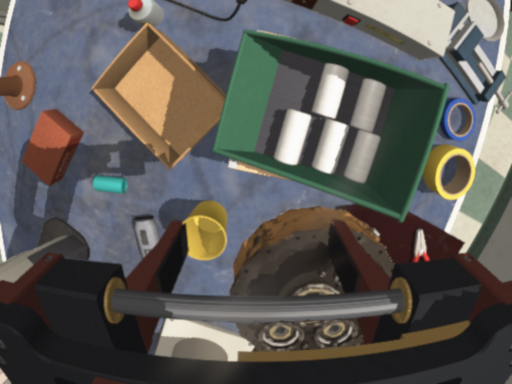

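```bash
cat >> h.py <<'E'
def wr(im,u,v,z):
    K=im['camera_matrix'];R=cv2.Rodrigues(np.array(im['rvec'],float))[0];t=np.array(im['tvec']).ravel()
    d=np.array([u-K[0,2],v-K[1,2]])/K[0,0]; r=np.hypot(*d); 
    d=R.T@np.array([*(d/r*np.sin(r)),np.cos(r)]); c=-R.T@t
    return (c+d*(z-c[2])/d[2]).round(1)
E
python3 - <<'E'
from h import *
crop('w1',80,240,10,175,4.5,'w1k');crop('w1',205,460,20,225,3,'w1t')
E
```

```text
(no output)
```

View pics/w1k.png

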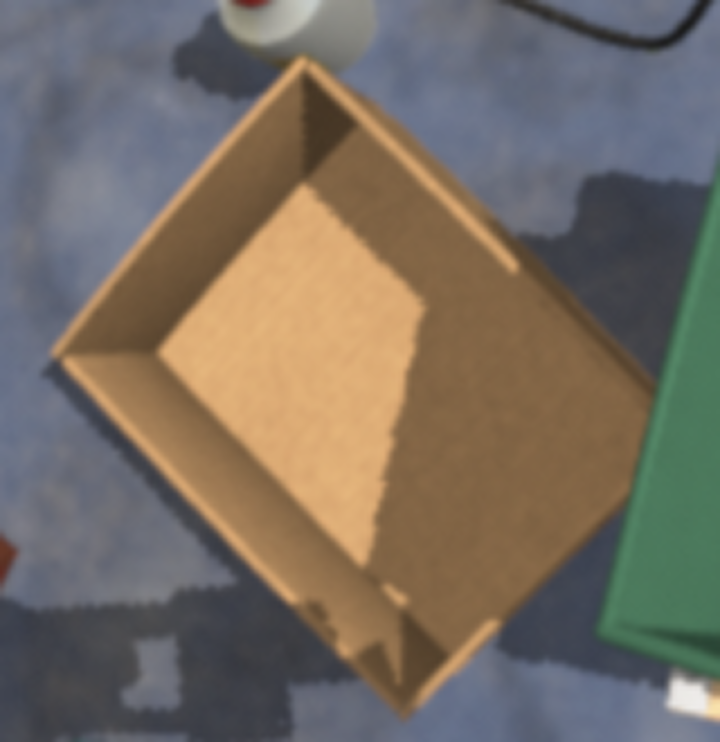

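View pics/w1t.png

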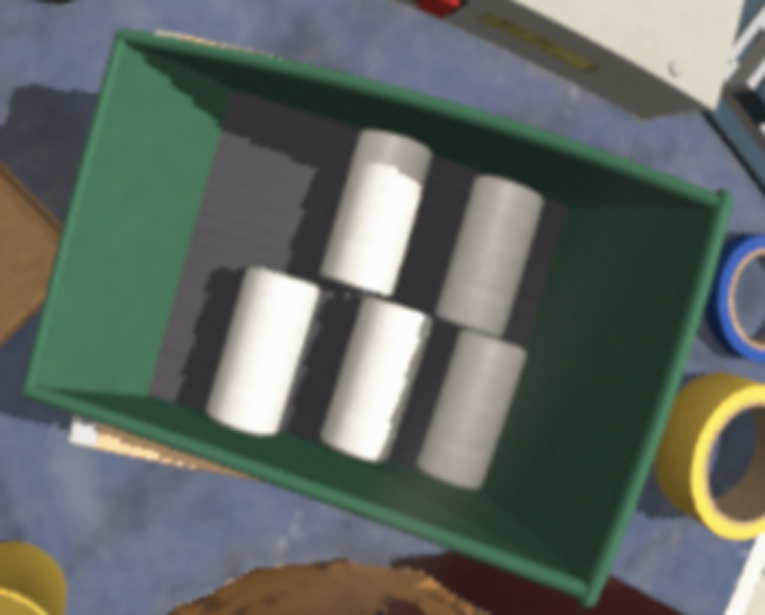

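```bash
python3 - <<'E'
from h import *
im=load('w1')
f=lambda c,s,o,z: wr(im,(c[0]+.5)/s-.5+o[0],(c[1]+.5)/s-.5+o[1],z)[:2]
K=[f(c,4.5,(80,10),78) for c in [(305,57),(55,355),(405,715)]]
print('carton',K,np.linalg.norm(K[0]-K[1]),np.linalg.norm(K[1]-K[2]),(K[0]+K[2])/2)
for n,c,z in [('back+',(733,195),252),('back-',(592,608),252),('lip+',(120,32),177),('lip-',(28,393),177),('strip x-',(70,442),117),('strip x+',(155,30),117)]:
    print(n,f(c,3,(205,20),z))
E
```

```text
carton [array([652.4, 289.6]), array([529.8, 344.6]), array([455.2, 177.7])] 134.37172321586118 182.813484185385 [553.8  233.65]
back+ [695.7 -68. ]
back- [550.6 -86.7]
lip+ [666.4 134.8]
lip- [528.6 116.2]
strip x- [501.1  94.8]
strip x+ [684.4 128.9]
```

```bash
cat >> h.py <<'E'
def pose():
    o=telemetry.get_obs(); R=cv2.Rodrigues(np.array(o['orientation']))[0]
    return np.array(o['ee_pos']),np.degrees(np.arctan2(R[1,0],R[0,0])),o
def plan(tgt,phi,n,p0=None,ph0=None):
    p,ph,o=pose()
    if p0 is not None:p=np.array(p0,float)
    if ph0 is not None:ph=ph0
    d=(np.array(tgt)-p)/n/1000; dp=((phi-ph+180)%360-180)/n
    print('from',p.round(1),round(ph,2),'step',(np.linalg.norm(d)*1000).round(1),round(dp,2))
    for i in range(n):
        a=np.radians(ph+dp*i); print([round(x,4) for x in (d[0]*np.cos(a)+d[1]*np.sin(a), d[0]*np.sin(a)-d[1]*np.cos(a), -d[2], -np.radians(dp))])
E
python3 - <<'E'
from h import *
plan([492,261,260],65,6)
plan([492,261,120],65,4,[492,261,260],65)
E
```

```text
from [528.2  63.9 422.3] 22.61 step 43.0 7.07
[np.float64(0.0071), np.float64(-0.0326), np.float64(0.0271), np.float64(-0.1233)]
[np.float64(0.011), np.float64(-0.0315), np.float64(0.0271), np.float64(-0.1233)]
[np.float64(0.0148), np.float64(-0.0299), np.float64(0.0271), np.float64(-0.1233)]
[np.float64(0.0184), np.float64(-0.0279), np.float64(0.0271), np.float64(-0.1233)]
[np.float64(0.0217), np.float64(-0.0254), np.float64(0.0271), np.float64(-0.1233)]
[np.float64(0.0246), np.float64(-0.0226), np.float64(0.0271), np.float64(-0.1233)]
from [492. 261. 260.] 65 step 35.0 0.0
[np.float64(0.0), np.float64(0.0), np.float64(0.035), np.float64(-0.0)]
[np.float64(0.0), np.float64(0.0), np.float64(0.035), np.float64(-0.0)]
[np.float64(0.0), np.float64(0.0), np.float64(0.035), np.float64(-0.0)]
[np.float64(0.0), np.float64(0.0), np.float64(0.035), np.float64(-0.0)]
```

>>> send_rows([
  [0.0071,-0.0326,0.027,-0.1233,1],
  [0.011,-0.0315,0.027,-0.1233,1],
  [0.0148,-0.03,0.027,-0.1233,1],
  [0.0184,-0.028,0.027,-0.1233,1],
  [0.0217,-0.0254,0.027,-0.1233,1],
])

```text
t: 2.25
ee_pos: [496.9, 224.6, 286.7]
orientation: [2.749, 1.521, -0.0]
ft_force: [0.7, 0.3, 0.1]
width: 87.6
```

>>> send_rows([
  [0.0246,-0.0226,0.027,-0.1233,1],
  [0,0,0,0,1],
  [0,0,0,0,1],
])

```text
t: 2.55
ee_pos: [491.1, 256.7, 260.1]
orientation: [2.654, 1.681, -0.003]
ft_force: [0.1, 0.1, -0.0]
width: 87.6
```

```bash
python3 - <<'E'
from h import *
snap('wrist','w2'); plan([492,261,120],65,5)
E
```

```text
from [491.7 256.4 261. ] 64.64 step 28.2 0.07
[np.float64(0.0009), np.float64(-0.0003), np.float64(0.0282), np.float64(-0.0012)]
[np.float64(0.0009), np.float64(-0.0003), np.float64(0.0282), np.float64(-0.0012)]
[np.float64(0.0009), np.float64(-0.0003), np.float64(0.0282), np.float64(-0.0012)]
[np.float64(0.0009), np.float64(-0.0003), np.float64(0.0282), np.float64(-0.0012)]
[np.float64(0.0009), np.float64(-0.0003), np.float64(0.0282), np.float64(-0.0012)]
```

View pics/w2.png

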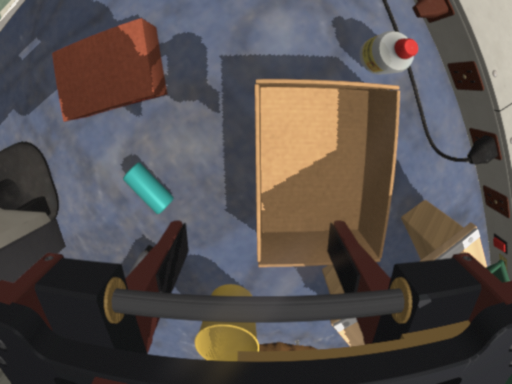

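>>> send_rows([
  [0.001,0,0.028,0,1],
  [0.001,0,0.028,0,1],
  [0.001,0,0.028,0,1],
  [0.001,0,0.028,0,1],
  [0.001,0,0.026,0,1],
])

```text
t: 3.1
ee_pos: [495.0, 260.3, 123.1]
orientation: [2.656, 1.677, 0.004]
ft_force: [-0.1, 0.3, -0.8]
width: 87.9
```

>>> send_rows([
  [0,0,0,0,-1],
  [0,0,0,0,-1],
  [0,0,0,0,-1],
  [0,0,0,0,-1],
  [0,0,0,0,-1],
])

```text
t: 3.6
ee_pos: [494.2, 261.7, 123.9]
orientation: [2.654, 1.681, 0.003]
ft_force: [-0.8, 0.2, -0.4]
width: 51.4
```

```bash
python3 - <<'E'
from h import *
snap('wrist','w3');snap('top','t3'); print(pose()[:2])
E
```

```text
(array([493.90659848, 261.75698687, 123.42647056]), np.float64(64.72279856243892))
```

View pics/w3.png

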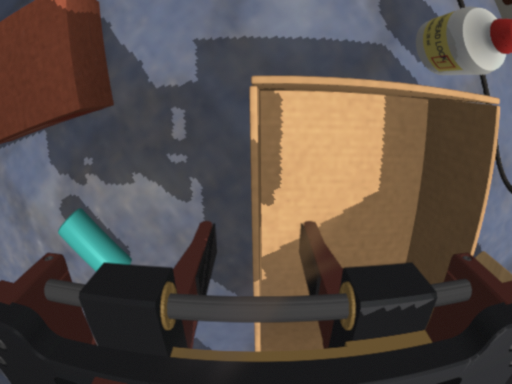

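>>> send_rows([
  [0,0,0,0,-1],
  [0,0,0,0,-1],
  [0,0,0,0,-1],
  [0,0,0,0,-1],
  [0,0,0,0,-1],
])

```text
t: 4.2
ee_pos: [493.7, 261.6, 122.6]
orientation: [2.654, 1.682, -0.0]
ft_force: [-1.1, 0.3, 6.1]
width: 3.6
```

>>> send_rows([
  [0,0,0,0,-1],
  [0,0,0,0,-1],
  [0,0,-0.004,0,-1],
  [0,0,-0.008,0,-1],
])

```text
t: 4.6
ee_pos: [493.1, 261.3, 134.5]
orientation: [-2.654, -1.681, 0.003]
ft_force: [0.1, -0.6, -1.7]
width: 3.7
```

```bash
python3 - <<'E'
from h import *
snap('wrist','w4');snap('side','s4'); print(pose()[:2])
E
```

```text
(array([493.79983971, 261.71901752, 135.54619301]), np.float64(64.70576317076312))
```

View pics/w4.png

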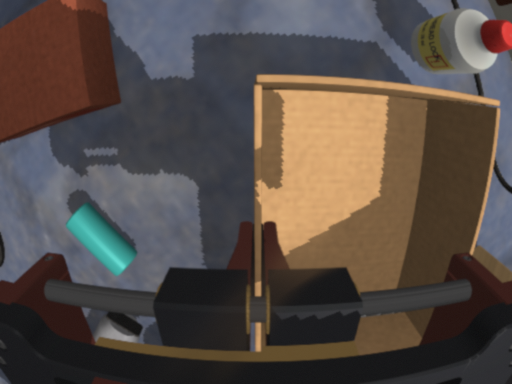

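View pics/s4.png

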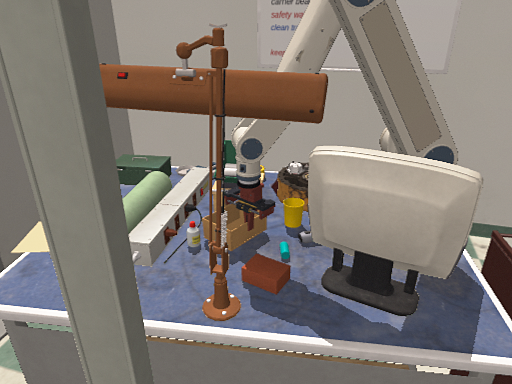

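```bash
python3 - <<'E'
from h import *
C=np.array([553,231.]);p,ph,o=pose();n=7;p=p[:2]
phs=np.linspace(ph,10.3,n+1)
ty=lambda a:np.array([np.sin(np.radians(a)),-np.cos(np.radians(a))]);tx=lambda a:np.array([np.cos(np.radians(a)),np.sin(np.radians(a))])
for i in range(n):
    t=C-66.5*ty(phs[i+1]); d=(t-p)/1000
    print(round(d@tx(phs[i]),4),round(d@ty(phs[i]),4),round(np.radians(phs[i]-phs[i+1]),4)); p=t
print(p)
E
```

```text
0.0065 0.0008 0.1357
0.009 0.0006 0.1357
0.009 0.0006 0.1357
0.009 0.0006 0.1357
0.009 0.0006 0.1357
0.009 0.0006 0.1357
0.009 0.0006 0.1357
[541.10965269 296.42835502]
```

>>> send_rows([
  [0.0065,0.0008,0,0.1357,-1],
  [0.009,0.0006,0,0.1357,-1],
  [0.009,0.0006,0,0.1357,-1],
  [0.009,0.0006,0,0.1357,-1],
])

```text
t: 5.1
ee_pos: [515.9, 286.4, 134.5]
orientation: [-3.01, -0.9, 0.001]
ft_force: [-0.6, -0.0, -0.3]
width: 3.3
```

>>> send_rows([
  [0.009,0.0006,0,0.1357,-1],
  [0.009,0.0006,0,0.1357,-1],
  [0.009,0.0006,0,0.1357,-1],
  [0,0,0,0,-1],
  [0,0,0,0,-1],
])

```text
t: 5.6
ee_pos: [540.5, 296.1, 134.4]
orientation: [3.128, 0.287, -0.001]
ft_force: [-0.4, -0.1, -0.8]
width: 3.5
```

```bash
python3 - <<'E'
from h import *
snap('wrist','w5');snap('top','t5'); print(pose()[:2]); plan([568,254,135],10.3,3)
crop('t5',150,330,110,260,4.4,'t5c')
E
```

```text
(array([540.30231477, 296.05198156, 134.45081363]), np.float64(10.442105376906913))
from [540.3 296.1 134.5] 10.44 step 16.8 -0.05
[np.float64(0.0065), np.float64(0.0155), np.float64(-0.0002), np.float64(0.0008)]
[np.float64(0.0066), np.float64(0.0155), np.float64(-0.0002), np.float64(0.0008)]
[np.float64(0.0066), np.float64(0.0154), np.float64(-0.0002), np.float64(0.0008)]
```

View pics/w5.png

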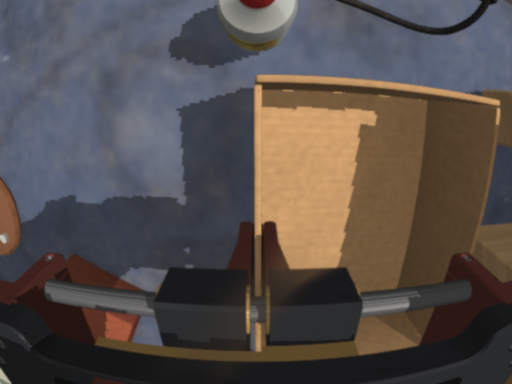

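View pics/t5c.png

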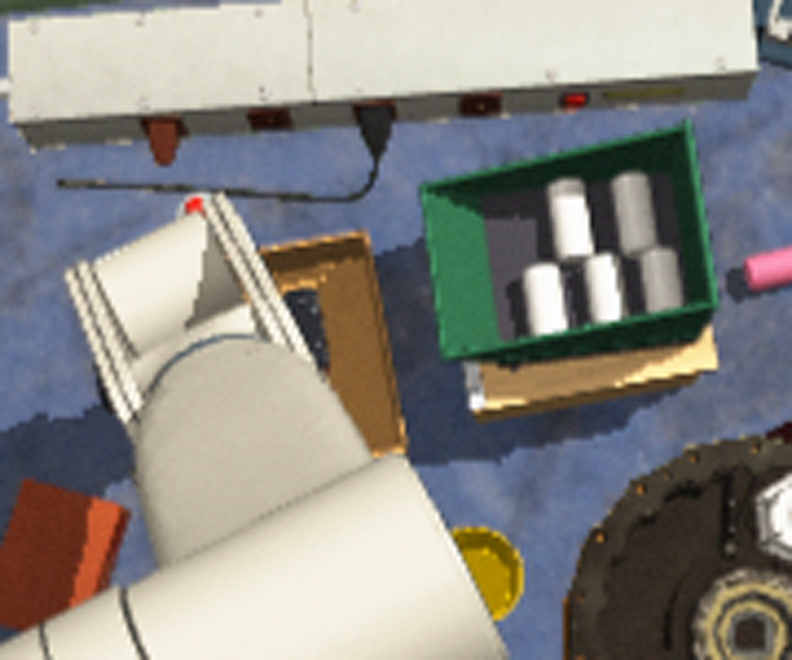

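>>> send_rows([
  [0.0066,0.0155,0,0,-1],
  [0.0066,0.0155,0,0,-1],
  [0.0066,0.0155,0,0,-1],
  [0,0,0.004,0,-1],
  [0,0,0,0,-1],
])

```text
t: 6.2
ee_pos: [568.9, 253.0, 130.1]
orientation: [3.129, 0.279, -0.001]
ft_force: [0.5, 0.3, -1.5]
width: 3.6
```

```bash
python3 - <<'E'
from h import *
snap('top','t6'); print(pose()[:2]); 
crop('t6',180,330,110,230,5,'t6c')
snap('side','s6');crop('s6',190,290,140,260,5,'s6c')
E
```

```text
(array([568.6506153 , 253.5217193 , 130.20137639]), np.float64(10.23842600083836))
```

View pics/t6c.png

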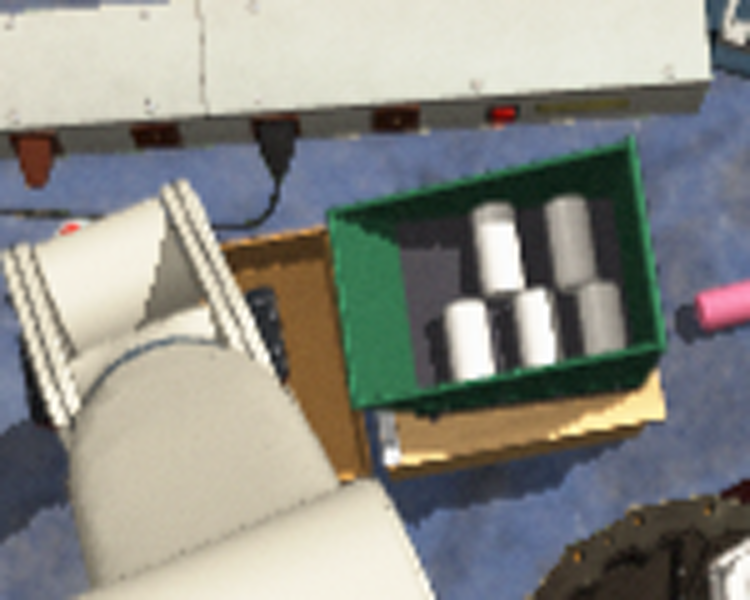

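View pics/s6c.png

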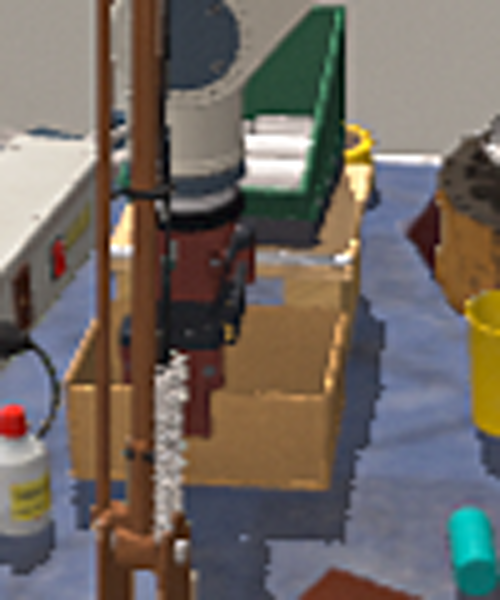

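>>> send_rows([
  [0,0.003,0,0,-1],
  [0,0.002,0,0,-1],
  [0,0.002,0,0,-1],
  [0,0,0,0,-1],
])

```text
t: 6.7
ee_pos: [570.0, 247.1, 130.7]
orientation: [3.129, 0.282, -0.0]
ft_force: [0.7, 0.9, -0.9]
width: 3.3
```

```bash
python3 - <<'E'
from h import *
im=snap('top','t7'); print(pose()[:2]); 
crop('t7',240,270,185,215,20,'t7c')
E
```

```text
(array([569.97809523, 247.22329171, 130.72282857]), np.float64(10.291659431692008))
```

View pics/t7c.png

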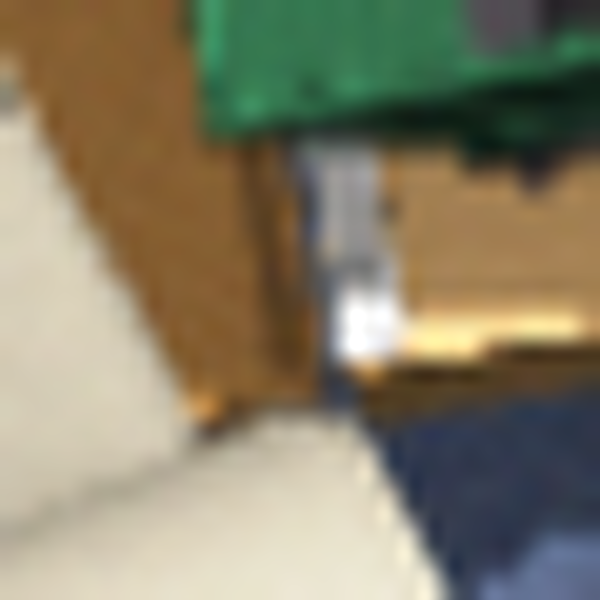

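>>> send_rows([
  [0,0.002,0,0,-1],
  [0,0,0.004,0,-1],
  [0,0,0.004,0,-1],
  [0,0,0,0,-1],
])

```text
t: 7.15
ee_pos: [570.8, 245.6, 122.9]
orientation: [-3.129, -0.283, -0.002]
ft_force: [-0.5, 1.4, 5.4]
width: 3.8
```

>>> send_rows([
  [0,0,0,0,0],
  [0,0,0,0,0],
  [0,0,0,0,0],
  [0,0,0,0,0],
  [0,0,0,0,0],
])

```text
t: 7.65
ee_pos: [570.3, 245.2, 122.6]
orientation: [3.129, 0.282, -0.0]
ft_force: [-0.3, 0.3, 0.4]
width: 40.6
```

```bash
python3 - <<'E'
from h import *
im=snap('wrist','w8'); print(pose()[:2]); 
E
```

```text
(array([570.33737198, 245.2056884 , 122.59616644]), np.float64(10.28992395392684))
```

View pics/w8.png

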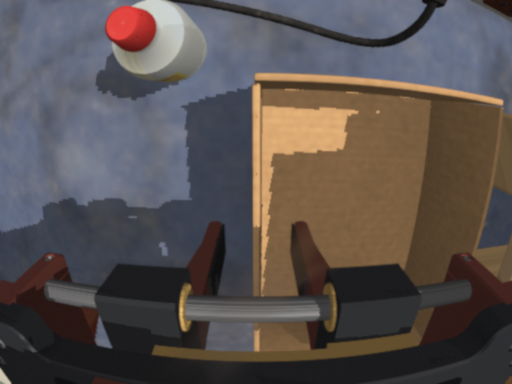

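>>> send_rows([
  [0,0,-0.03,0,0],
  [0,0,-0.05,0,0],
  [0,0,-0.05,0,0],
  [0,0,-0.05,0,1],
  [0,0,-0.05,0,1],
])

```text
t: 8.2
ee_pos: [570.0, 245.1, 354.8]
orientation: [3.129, 0.282, -0.0]
ft_force: [1.1, -0.3, -0.6]
width: 56.2
```

```bash
python3 - <<'E'
from h import *
plan([635,-140,400],100.2,12)
E
```

```text
from [570.  245.1 354.8] 10.3 step 32.8 7.49
[np.float64(-0.0004), np.float64(0.0325), np.float64(-0.0038), np.float64(-0.1308)]
[np.float64(-0.0046), np.float64(0.0322), np.float64(-0.0038), np.float64(-0.1308)]
[np.float64(-0.0088), np.float64(0.0313), np.float64(-0.0038), np.float64(-0.1308)]
[np.float64(-0.0128), np.float64(0.0299), np.float64(-0.0038), np.float64(-0.1308)]
[np.float64(-0.0166), np.float64(0.028), np.float64(-0.0038), np.float64(-0.1308)]
[np.float64(-0.0201), np.float64(0.0256), np.float64(-0.0038), np.float64(-0.1308)]
[np.float64(-0.0233), np.float64(0.0227), np.float64(-0.0038), np.float64(-0.1308)]
[np.float64(-0.026), np.float64(0.0195), np.float64(-0.0038), np.float64(-0.1308)]
[np.float64(-0.0284), np.float64(0.016), np.float64(-0.0038), np.float64(-0.1308)]
[np.float64(-0.0302), np.float64(0.0121), np.float64(-0.0038), np.float64(-0.1308)]
[np.float64(-0.0315), np.float64(0.0081), np.float64(-0.0038), np.float64(-0.1308)]
[np.float64(-0.0323), np.float64(0.0039), np.float64(-0.0038), np.float64(-0.1308)]
```

>>> send_rows([
  [0,0.0325,-0.008,-0.1308,1],
  [-0.0046,0.0322,-0.008,-0.1308,1],
  [-0.0088,0.0313,-0.004,-0.1308,1],
  [-0.0128,0.03,-0.004,-0.1308,1],
  [-0.0166,0.028,-0.004,-0.1308,1],
])

```text
t: 8.7
ee_pos: [597.9, 83.6, 381.0]
orientation: [2.869, 1.28, 0.0]
ft_force: [1.6, -0.3, -0.3]
width: 87.6
```

>>> send_rows([
  [-0.02,0.0256,-0.004,-0.1308,1],
  [-0.0233,0.0227,-0.004,-0.1308,1],
  [-0.026,0.0195,-0.004,-0.1308,1],
  [-0.0284,0.016,-0.004,-0.1308,1],
  [-0.03,0.0121,0,-0.1308,1],
])

```text
t: 9.2
ee_pos: [625.4, -76.6, 397.3]
orientation: [2.306, 2.133, 0.001]
ft_force: [0.2, -0.5, -0.3]
width: 87.6
```

>>> send_rows([
  [-0.0315,0.0081,0,-0.1308,1],
  [-0.0323,0.0039,0,-0.1308,1],
  [0,0,0,0,1],
])

```text
t: 9.5
ee_pos: [636.2, -142.8, 396.4]
orientation: [2.014, 2.41, -0.001]
ft_force: [1.0, -0.3, 1.0]
width: 87.9
```

```bash
python3 - <<'E'
from h import *
im=snap('wrist','w9'); snap('top','t9'); print(pose()[:2]); crop('t9',170,330,110,230,5,'t9c')
E
```

```text
(array([ 635.8621268 , -139.83115818,  396.33663766]), np.float64(100.03511462734711))
```

View pics/w9.png

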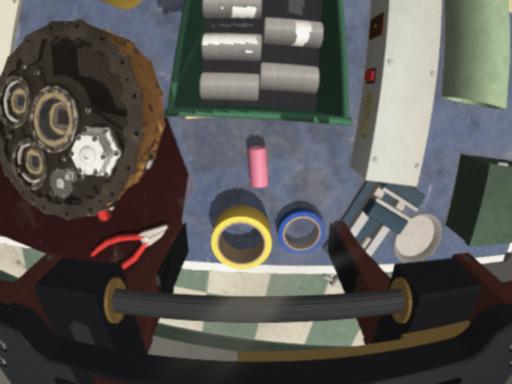

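View pics/t9c.png

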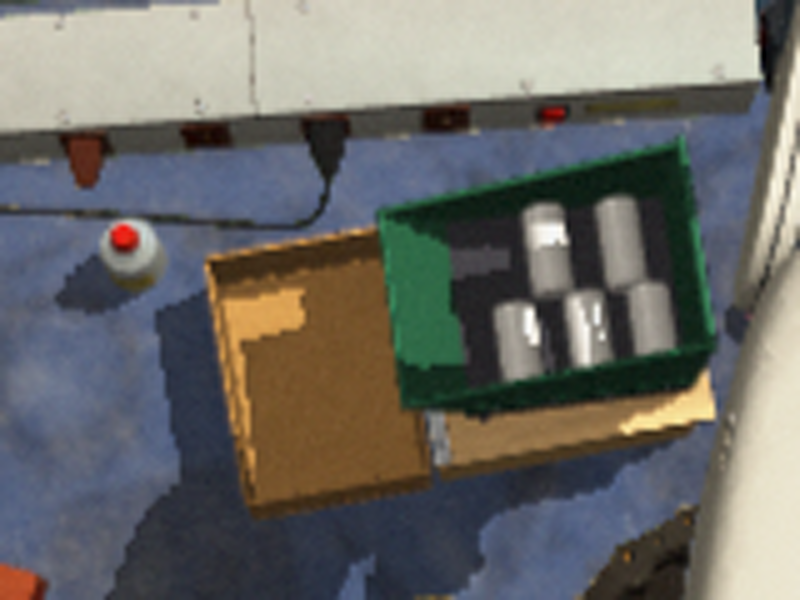

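```bash
python3 - <<'E'
from h import *
im=load('t9')
f=lambda c,z: rp(im,(c[0]+.5)/5-.5+170,(c[1]+.5)/5-.5+110,z)[:2]
a,b=f((207,257),78),f((250,515),78); print(a,b,np.linalg.norm(a-b),np.degrees(np.arctan2(*(a-b)[::-1])), (a+b)/2-69*np.array([-.179,.984]))
crop('w9',155,365,0,140,3.8,'w9c')
E
```

```text
[662.9 260.6] [473.5 226.6] 192.42754480583073 10.177013762002899 [580.551 175.704]
```

View pics/w9c.png

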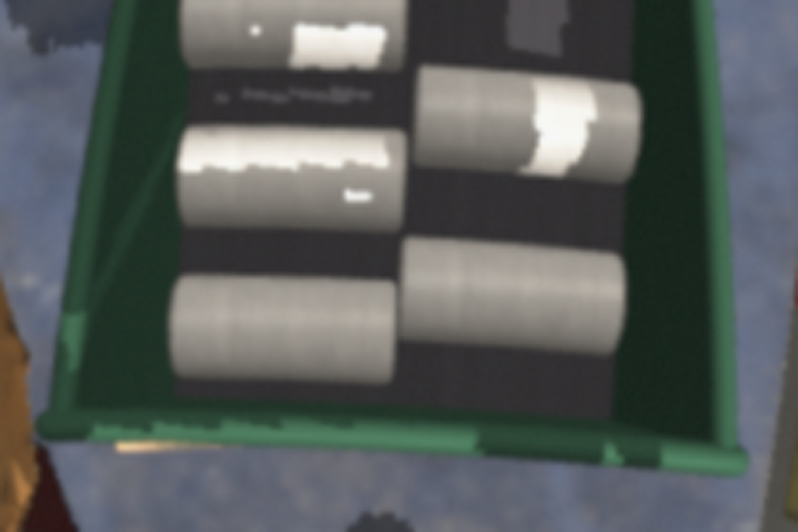

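>>> send_rows([
  [0,0.005,0.04,-0.003,1],
  [0,0,0.04,0,1],
  [0,0,0.04,0,1],
  [0.01,0,0.01,0,1],
  [0.016,0,0,0,1],
])

```text
t: 10.1
ee_pos: [635.5, -111.5, 265.4]
orientation: [-2.01, -2.41, 0.002]
ft_force: [0.3, 0.1, 0.5]
width: 87.7
```

```bash
cat >> h.py <<'E'
S=np.array([611.7,12.6]);EX=np.array([.984,.177]);EY=np.array([-.177,.984])
def st():
    p,ph,o=pose(); d=p[:2]-S; print('stand x,y %.1f %.1f z %.1f phi %.2f t %.2f'%(d@EX,d@EY,p[2],ph,o['t']),'F ey %.1f ez %.1f'%(o['ft_force'][:2]@EY,o['ft_force'][2]),'w',round(o['width'],1))
E
python3 - <<'E'
from h import *
im=snap('wrist','w10'); snap('side','s10'); st(); crop('s10',180,300,90,230,4.5,'s10c')
E
```

```text
stand x,y 2.9 -125.3 z 268.4 phi 100.50 t 10.20 F ey 0.1 ez -0.0 w 87.9
```

View pics/w10.png

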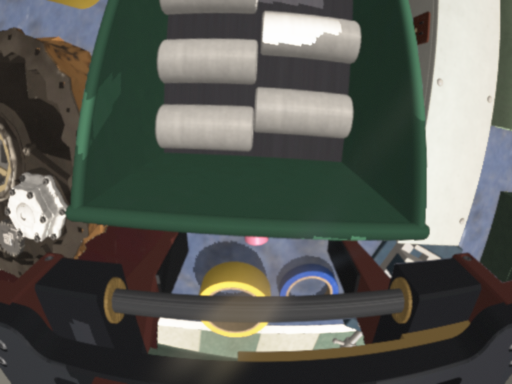

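View pics/s10c.png

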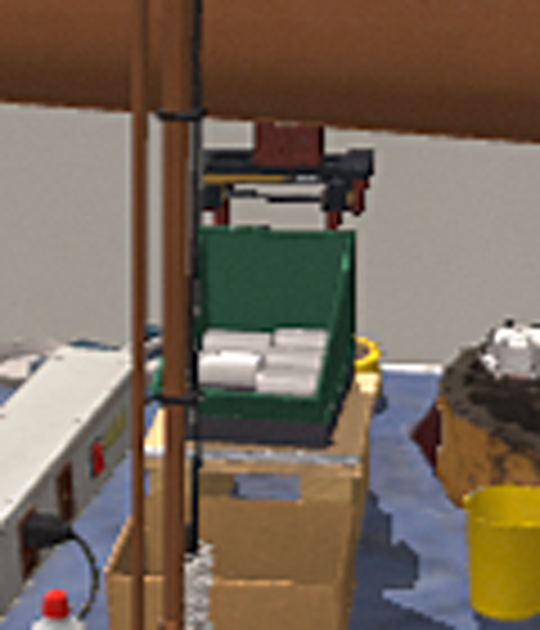

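>>> send_rows([
  [0.008,0,0,0.003,1],
  [0.006,0,0,0,1],
  [0.004,0,0,0,1],
  [0.003,0,0,0,1],
  [0.003,0,0,0,1],
])

```text
t: 10.7
ee_pos: [632.5, -89.8, 267.2]
orientation: [2.014, 2.408, 0.0]
ft_force: [4.5, -7.3, -1.3]
width: 88.0
```

```bash
python3 - <<'E'
from h import *
st()
E
```

```text
stand x,y 2.3 -104.5 z 267.2 phi 100.20 t 10.70 F ey -8.0 ez -1.3 w 88.0
```

Contact as predicted. Push on in 3 mm steps.

>>> send_rows([
  [0.003,0,0,0,1],
  [0.003,0,0,0,1],
])

```text
t: 10.9
ee_pos: [632.6, -84.9, 267.3]
orientation: [2.013, 2.405, 0.002]
ft_force: [8.3, -7.0, -2.6]
width: 87.7
```

```bash
python3 - <<'E'
from h import *
st();snap('wrist','w11'); snap('side','s11');crop('s11',180,300,90,230,4.5,'s11c')
E
```

```text
stand x,y 3.3 -99.7 z 267.3 phi 100.13 t 10.90 F ey -8.4 ez -2.6 w 87.7
```

View pics/w11.png

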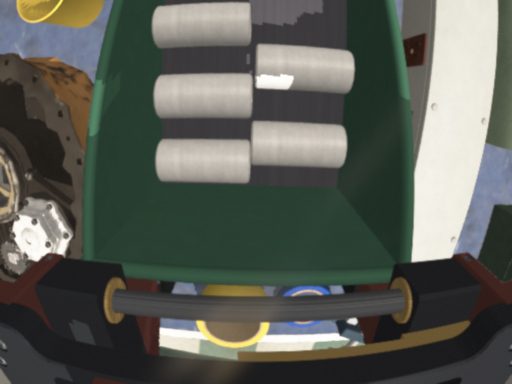

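View pics/s11c.png

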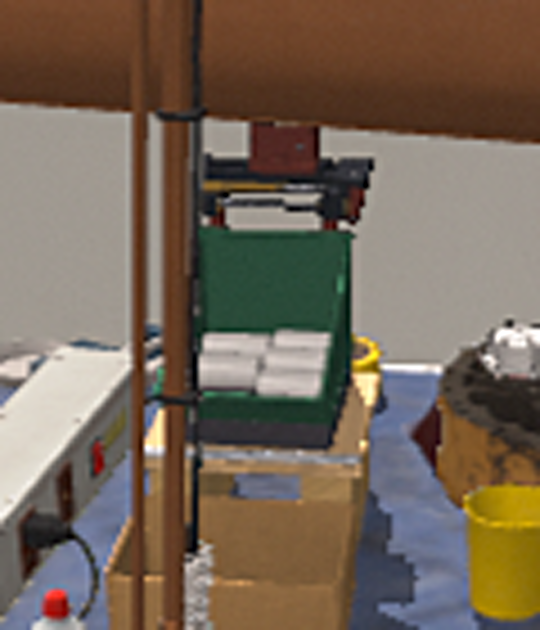

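>>> send_rows([
  [0.003,0,0,0,1],
  [0.003,0,0,0,1],
])

```text
t: 11.2
ee_pos: [631.7, -79.2, 267.3]
orientation: [2.014, 2.405, 0.002]
ft_force: [7.5, -8.5, -2.2]
width: 87.8
```

```bash
python3 - <<'E'
from h import *
st();print(telemetry.get_obs()['ft_force'])
E
```

```text
stand x,y 3.4 -93.9 z 267.3 phi 100.12 t 11.20 F ey -9.7 ez -2.2 w 87.8
[ 7.48768959 -8.47253726 -2.15393129]
```

>>> send_rows([
  [0.003,0,0,0,1],
  [0.003,0,0,0,1],
])

```text
t: 11.4
ee_pos: [630.3, -73.8, 267.4]
orientation: [2.012, 2.405, -0.0]
ft_force: [4.2, -12.2, 0.7]
width: 87.9
```

```bash
python3 - <<'E'
from h import *
st();print(telemetry.get_obs()['ft_force']);snap('wrist','w12'); snap('side','s12');crop('s12',180,300,90,230,4.5,'s12c')
E
```

```text
stand x,y 3.0 -88.3 z 267.4 phi 100.17 t 11.40 F ey -12.8 ez 0.7 w 87.9
[  4.16266449 -12.21634681   0.65881549]
```

View pics/w12.png

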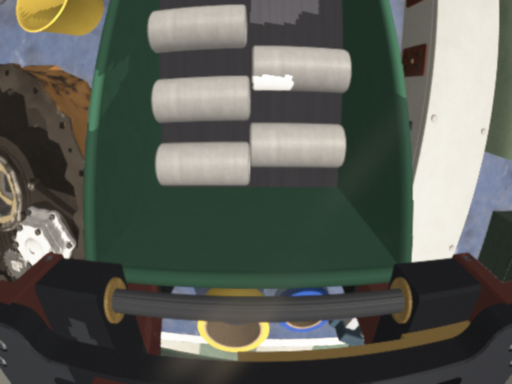

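View pics/s12c.png

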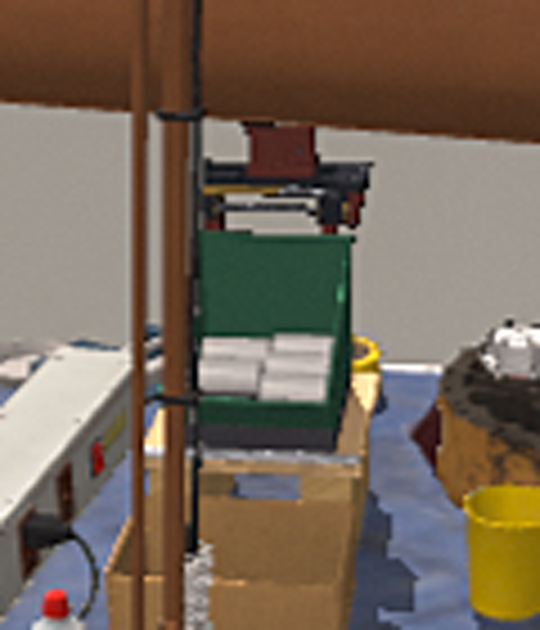

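>>> send_rows([
  [0.002,0,0,0,1],
  [0.001,0,0,0,1],
])

```text
t: 11.7
ee_pos: [629.5, -71.0, 267.4]
orientation: [2.012, 2.406, -0.001]
ft_force: [3.3, -11.9, 0.3]
width: 87.8
```

```bash
python3 - <<'E'
from h import *
st()
E
```

```text
stand x,y 2.7 -85.4 z 267.4 phi 100.18 t 11.70 F ey -12.3 ez 0.3 w 87.8
```

>>> send_rows([
  [0.001,0,0,0,1],
  [0.001,0,0,0,1],
])

```text
t: 11.9
ee_pos: [629.1, -69.3, 267.4]
orientation: [2.012, 2.406, -0.001]
ft_force: [3.2, -13.4, 1.2]
width: 88.0
```

```bash
python3 - <<'E'
from h import *
st()
E
```

```text
stand x,y 2.7 -83.6 z 267.4 phi 100.18 t 11.90 F ey -13.7 ez 1.2 w 88.0
```

>>> send_rows([
  [0.001,0,0,0,1],
  [0.001,0,0,0,1],
])

```text
t: 12.1
ee_pos: [629.3, -68.3, 268.2]
orientation: [2.01, 2.405, -0.002]
ft_force: [3.5, -18.9, 5.3]
width: 87.8
```

```bash
python3 - <<'E'
from h import *
st();snap('wrist','w13'); snap('side','s13');crop('s13',180,300,90,230,4.5,'s13c');snap('top','t13');crop('t13',230,330,110,210,6,'t13c')
E
```

```text
stand x,y 3.0 -82.7 z 268.2 phi 100.22 t 12.10 F ey -19.2 ez 5.3 w 87.8
```

View pics/s13c.png

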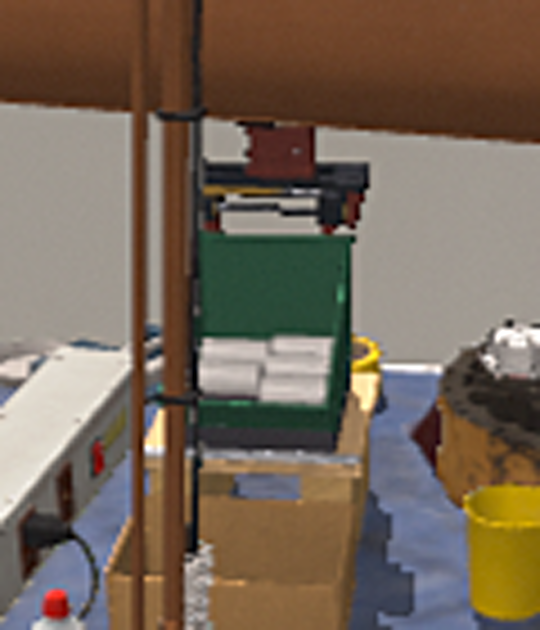

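View pics/t13c.png

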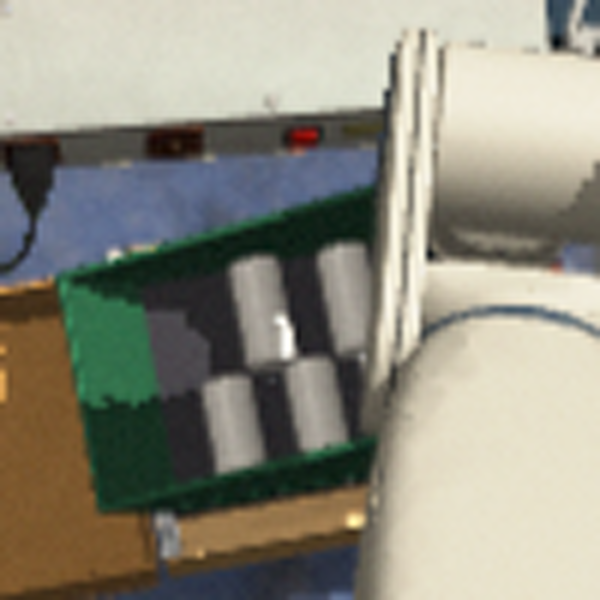

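View pics/w13.png

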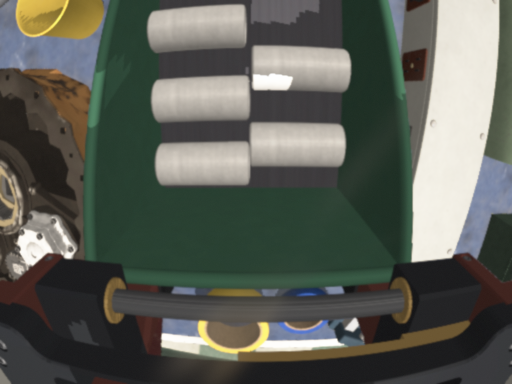

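>>> send_rows([
  [-0.003,0,0,0,1],
  [-0.004,0,0,0,1],
  [0,0,-0.018,0,1],
  [0,0,-0.02,0,1],
  [0,0,0,0,1],
])

```text
t: 12.75
ee_pos: [630.0, -71.7, 307.1]
orientation: [2.013, 2.408, 0.004]
ft_force: [0.0, -0.0, 0.1]
width: 88.1
```

```bash
cat >> h.py <<'E'
def arc(th,yp=88.5): 
    a=np.radians(th);s,c=np.sin(a),np.cos(a); return np.array([yp-160*c+115*s-10,112+160*s+115*c+80])
def rows(ths):
    for a,b in zip(ths[:-1],ths[1:]):
        d=arc(b)-arc(a); print(b,[round(d[0]/1000,4),0,round(-d[1]/1000,4),0,1],arc(b).round(1))
E
python3 - <<'E'
from h import *
st(); print(arc(0)); rows(range(0,69,3))
E
```

```text
stand x,y 3.1 -86.2 z 307.1 phi 100.22 t 12.75 F ey -0.0 ez 0.1 w 88.1
[-81.5 307. ]
3 [np.float64(0.0062), 0, np.float64(-0.0082), 0, 1] [-75.3 315.2]
6 [np.float64(0.0067), 0, np.float64(-0.0079), 0, 1] [-68.6 323.1]
9 [np.float64(0.0071), 0, np.float64(-0.0075), 0, 1] [-61.5 330.6]
12 [np.float64(0.0074), 0, np.float64(-0.0071), 0, 1] [-54.1 337.8]
15 [np.float64(0.0078), 0, np.float64(-0.0067), 0, 1] [-46.3 344.5]
18 [np.float64(0.0082), 0, np.float64(-0.0063), 0, 1] [-38.1 350.8]
21 [np.float64(0.0085), 0, np.float64(-0.0059), 0, 1] [-29.7 356.7]
24 [np.float64(0.0088), 0, np.float64(-0.0054), 0, 1] [-20.9 362.1]
27 [np.float64(0.009), 0, np.float64(-0.005), 0, 1] [-11.9 367.1]
30 [np.float64(0.0093), 0, np.float64(-0.0045), 0, 1] [ -2.6 371.6]
33 [np.float64(0.0095), 0, np.float64(-0.004), 0, 1] [  6.9 375.6]
36 [np.float64(0.0097), 0, np.float64(-0.0035), 0, 1] [ 16.7 379.1]
39 [np.float64(0.0099), 0, np.float64(-0.003), 0, 1] [ 26.5 382.1]
42 [np.float64(0.01), 0, np.float64(-0.0025), 0, 1] [ 36.5 384.5]
45 [np.float64(0.0101), 0, np.float64(-0.0019), 0, 1] [ 46.7 386.5]
48 [np.float64(0.0102), 0, np.float64(-0.0014), 0, 1] [ 56.9 387.9]
51 [np.float64(0.0103), 0, np.float64(-0.0009), 0, 1] [ 67.2 388.7]
54 [np.float64(0.0103), 0, np.float64(-0.0003), 0, 1] [ 77.5 389. ]
57 [np.float64(0.0103), 0, np.float64(0.0002), 0, 1] [ 87.8 388.8]
60 [np.float64(0.0103), 0, np.float64(0.0008), 0, 1] [ 98.1 388.1]
63 [np.float64(0.0102), 0, np.float64(0.0013), 0, 1] [108.3 386.8]
66 [np.float64(0.0102), 0, np.float64(0.0018), 0, 1] [118.5 384.9]
```

>>> send_rows([
  [0.003,0,0,0,1],
  [0.002,0,0,0,1],
  [0.002,0,-0.0027,0,1],
  [0.002,0,-0.0027,0,1],
  [0.0022,0,-0.0028,0,1],
])

```text
t: 13.25
ee_pos: [627.5, -62.7, 312.1]
orientation: [2.012, 2.408, -0.003]
ft_force: [4.9, -11.7, -1.4]
width: 88.0
```

```bash
python3 - <<'E'
from h import *
st(); print(telemetry.get_obs()['moment']);snap('side','s14');crop('s14',180,300,90,230,4.5,'s14c')
E
```

```text
stand x,y 2.3 -76.9 z 312.1 phi 100.25 t 13.25 F ey -12.3 ez -1.4 w 88.0
[-1.78478071 -0.827759    0.27494187]
```

View pics/s14c.png

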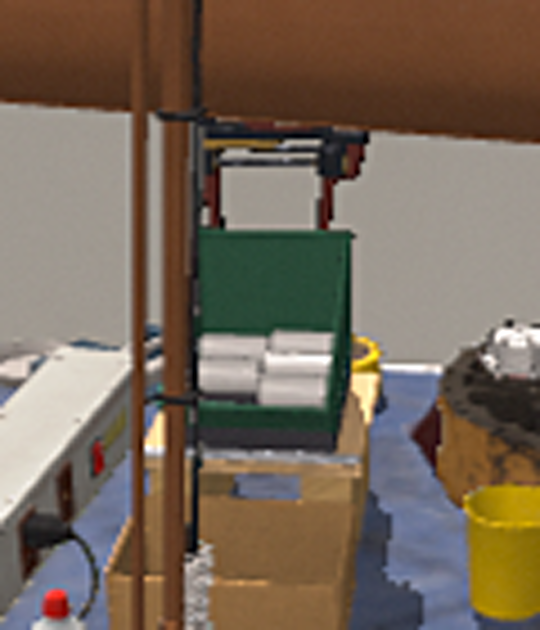

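>>> send_rows([
  [0.0033,0,-0.004,0,1],
  [0.0034,0,-0.0039,0,1],
  [0.0035,0,-0.0038,0,1],
  [0.0036,0,-0.0037,0,1],
])

```text
t: 13.7
ee_pos: [625.1, -49.3, 327.5]
orientation: [2.011, 2.408, -0.004]
ft_force: [3.3, -12.3, -0.1]
width: 87.3
```

```bash
python3 - <<'E'
from h import *
st(); print(telemetry.get_obs()['moment']);snap('side','s15');crop('s15',180,300,90,230,4.5,'s15c')
E
```

```text
stand x,y 2.3 -63.3 z 327.5 phi 100.26 t 13.70 F ey -12.7 ez -0.1 w 87.3
[-2.29506066 -0.83916169  0.27841951]
```

View pics/s15c.png

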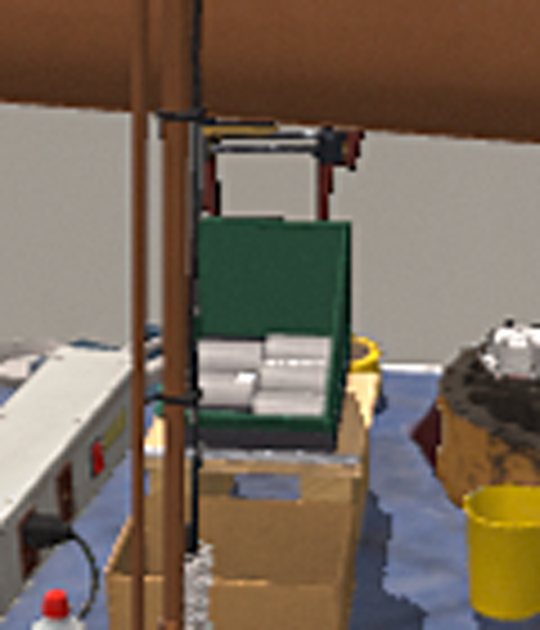

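>>> send_rows([
  [0.0037,0,-0.0036,0,1],
  [0.0037,0,-0.0035,0,1],
  [0.0039,0,-0.0034,0,1],
  [0.0039,0,-0.0033,0,1],
  [0.004,0,-0.0032,0,1],
])

```text
t: 14.25
ee_pos: [621.7, -30.5, 345.1]
orientation: [2.011, 2.407, -0.005]
ft_force: [2.9, -12.6, 4.1]
width: 88.0
```

>>> send_rows([
  [0.0041,0,-0.0031,0,1],
  [0.0042,0,-0.003,0,1],
  [0.0043,0,-0.0029,0,1],
  [0.0043,0,-0.0028,0,1],
  [0.0044,0,-0.0026,0,1],
])

```text
t: 14.75
ee_pos: [618.0, -9.5, 360.1]
orientation: [2.011, 2.407, -0.005]
ft_force: [1.8, -13.0, 7.7]
width: 87.9
```

```bash
python3 - <<'E'
from h import *
st(); print(arc(24));snap('side','s16');crop('s16',180,300,90,230,4.5,'s16c')
E
```

```text
stand x,y 2.2 -22.9 z 360.1 phi 100.24 t 14.75 F ey -13.1 ez 7.7 w 87.9
[-20.89255927 362.13559052]
```

View pics/s16c.png

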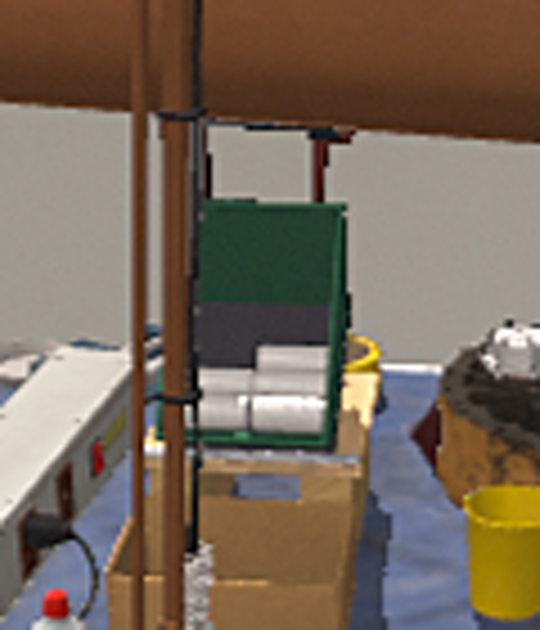

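>>> send_rows([
  [0.0045,0,-0.0025,0,1],
  [0.0045,0,-0.0025,0,1],
  [0.0046,0,-0.0023,0,1],
  [0.0047,0,-0.0022,0,1],
  [0.0047,0,-0.002,0,1],
])

```text
t: 15.3
ee_pos: [613.9, 13.3, 372.1]
orientation: [2.011, 2.407, -0.004]
ft_force: [1.6, -11.9, 10.7]
width: 87.9
```

>>> send_rows([
  [0.0048,0,-0.002,0,1],
  [0.0048,0,-0.0018,0,1],
  [0.0049,0,-0.0017,0,1],
  [0.0049,0,-0.0015,0,1],
  [0.005,0,-0.0015,0,1],
])

```text
t: 15.8
ee_pos: [609.4, 38.0, 380.8]
orientation: [2.012, 2.407, -0.002]
ft_force: [-1.5, -9.1, 12.5]
width: 87.4
```

```bash
python3 - <<'E'
from h import *
st(); print(arc(39));snap('side','s17');crop('s17',180,300,90,230,4.5,'s17c')
E
```

```text
stand x,y 2.3 25.4 z 380.8 phi 100.23 t 15.80 F ey -8.7 ez 12.5 w 87.4
[ 26.52849114 382.06304814]
```

View pics/s17c.png

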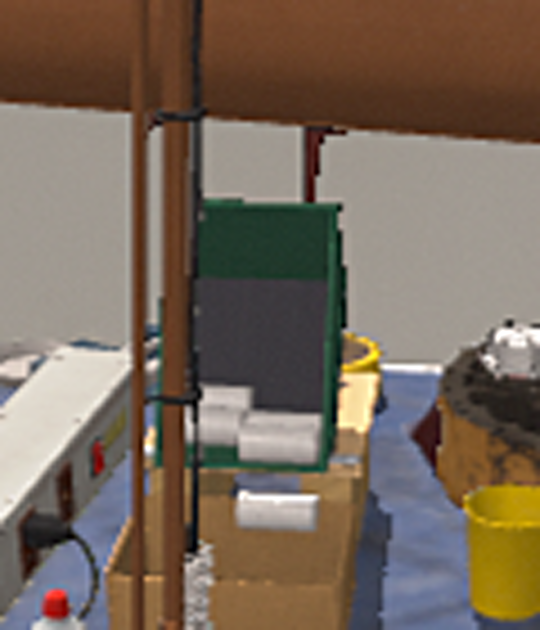

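>>> send_rows([
  [0.0033,0,-0.0008,0,1],
  [0.0033,0,-0.0008,0,1],
  [0.0033,0,-0.0008,0,1],
  [0.0034,0,-0.0007,0,1],
  [0.0034,0,-0.0006,0,1],
])

```text
t: 16.35
ee_pos: [606.4, 54.8, 384.7]
orientation: [2.012, 2.408, -0.001]
ft_force: [-1.3, -8.0, 14.6]
width: 88.1
```

```bash
python3 - <<'E'
from h import *
st(); print(arc(44));snap('side','s18');crop('s18',180,300,90,230,4.5,'s18c')
E
```

```text
stand x,y 2.3 42.5 z 384.7 phi 100.23 t 16.35 F ey -7.7 ez 14.6 w 88.1
[ 43.29134455 385.86941631]
```

View pics/s18c.png

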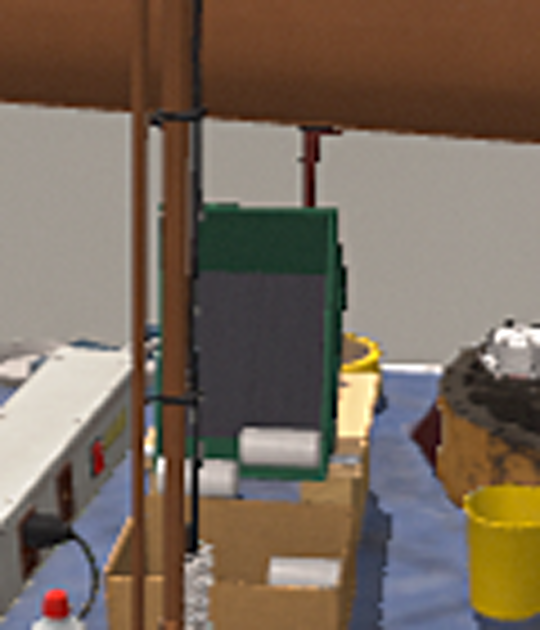

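>>> send_rows([
  [0.0034,0,-0.0006,0,1],
  [0.0034,0,-0.0005,0,1],
  [0.0034,0,-0.0005,0,1],
  [0.0034,0,-0.0004,0,1],
  [0.0034,0,-0.0004,0,1],
])

```text
t: 16.9
ee_pos: [603.3, 71.9, 386.9]
orientation: [2.013, 2.408, -0.0]
ft_force: [-0.2, -4.9, 12.2]
width: 87.9
```

```bash
python3 - <<'E'
from h import *
st(); print(arc(49));snap('side','s19');crop('s19',180,300,90,230,4.5,'s19c');snap('wrist','w19')
E
```

```text
stand x,y 2.3 59.9 z 386.9 phi 100.23 t 16.90 F ey -4.8 ez 12.2 w 87.9
[ 60.32215709 388.20032117]
```

View pics/s19c.png

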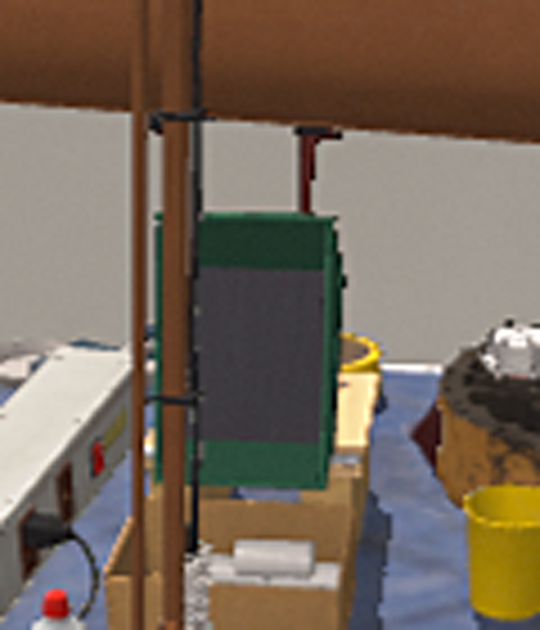

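View pics/w19.png

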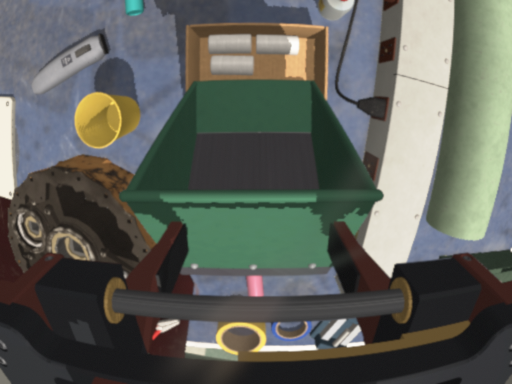

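>>> send_rows([
  [0.0034,0,-0.0003,0,1],
  [0.0034,0,-0.0003,0,1],
  [0.0034,0,-0.0002,0,1],
  [0.0034,0,-0.0001,0,1],
  [0.0034,0,0,0,1],
])

```text
t: 17.5
ee_pos: [600.2, 89.0, 387.8]
orientation: [2.013, 2.409, 0.0]
ft_force: [-0.0, -4.0, 13.7]
width: 87.6
```

>>> send_rows([
  [0.0034,0,0,0,1],
  [0.0034,0,0.0001,0,1],
  [0.0034,0,0.0002,0,1],
  [0.0034,0,0.0002,0,1],
  [0.0034,0,0.0003,0,1],
])

```text
t: 18.0
ee_pos: [597.1, 106.2, 387.1]
orientation: [2.014, 2.409, 0.001]
ft_force: [-1.8, -2.3, 14.6]
width: 87.5
```

```bash
python3 - <<'E'
from h import *
st(); print(arc(59));snap('side','s20');crop('s20',180,300,90,230,4.5,'s20c');snap('wrist','w20')
E
```

```text
stand x,y 2.2 94.7 z 387.1 phi 100.23 t 18.00 F ey -1.9 ez 14.6 w 87.5
[ 94.6681476  388.37614673]
```

View pics/s20c.png

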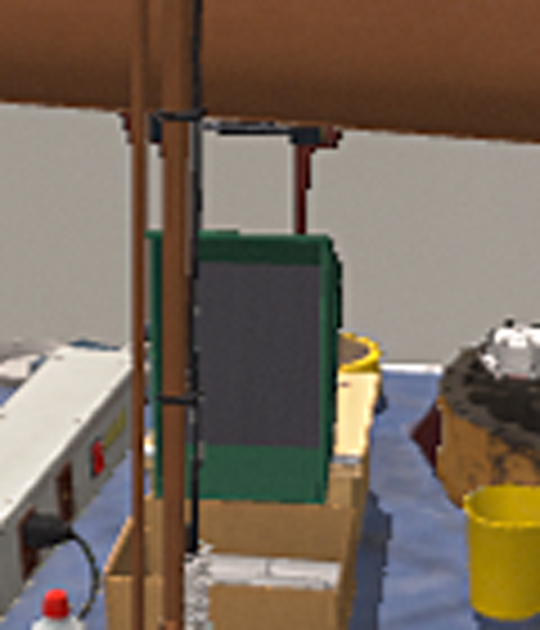

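View pics/w20.png

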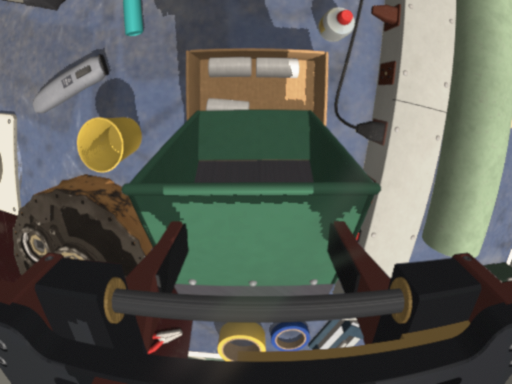

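>>> send_rows([
  [0.0034,0,0.0003,0,1],
  [0.0034,0,0.0004,0,1],
  [0.0034,0,0.0004,0,1],
  [0,0,0,0,1],
  [0,0,0,0,1],
])

```text
t: 18.6
ee_pos: [595.2, 116.6, 385.9]
orientation: [2.014, 2.41, 0.002]
ft_force: [-1.7, -1.9, 13.8]
width: 87.8
```

```bash
python3 - <<'E'
from h import *
st(); print(arc(62)); rows(range(62,0,-2))
E
```

```text
stand x,y 2.2 105.2 z 385.9 phi 100.24 t 18.60 F ey -1.6 ez 13.8 w 87.8
[104.92352313 387.26084458]
60 [np.float64(-0.0068), 0, np.float64(-0.0008), 0, 1] [ 98.1 388.1]
58 [np.float64(-0.0069), 0, np.float64(-0.0006), 0, 1] [ 91.2 388.6]
56 [np.float64(-0.0069), 0, np.float64(-0.0003), 0, 1] [ 84.4 389. ]
54 [np.float64(-0.0069), 0, np.float64(-0.0001), 0, 1] [ 77.5 389. ]
52 [np.float64(-0.0069), 0, np.float64(0.0002), 0, 1] [ 70.6 388.9]
50 [np.float64(-0.0069), 0, np.float64(0.0004), 0, 1] [ 63.7 388.5]
48 [np.float64(-0.0068), 0, np.float64(0.0006), 0, 1] [ 56.9 387.9]
46 [np.float64(-0.0068), 0, np.float64(0.0009), 0, 1] [ 50.1 387. ]
44 [np.float64(-0.0068), 0, np.float64(0.0011), 0, 1] [ 43.3 385.9]
42 [np.float64(-0.0067), 0, np.float64(0.0013), 0, 1] [ 36.5 384.5]
40 [np.float64(-0.0067), 0, np.float64(0.0016), 0, 1] [ 29.9 382.9]
38 [np.float64(-0.0066), 0, np.float64(0.0018), 0, 1] [ 23.2 381.1]
36 [np.float64(-0.0066), 0, np.float64(0.002), 0, 1] [ 16.7 379.1]
34 [np.float64(-0.0065), 0, np.float64(0.0023), 0, 1] [ 10.2 376.8]
32 [np.float64(-0.0064), 0, np.float64(0.0025
[... 335 characters left out ...]
0036), 0, 1] [-26.8 358.6]
20 [np.float64(-0.0057), 0, np.float64(0.0038), 0, 1] [-32.5 354.8]
18 [np.float64(-0.0056), 0, np.float64(0.004), 0, 1] [-38.1 350.8]
16 [np.float64(-0.0055), 0, np.float64(0.0042), 0, 1] [-43.6 346.6]
14 [np.float64(-0.0053), 0, np.float64(0.0044), 0, 1] [-48.9 342.3]
12 [np.float64(-0.0052), 0, np.float64(0.0045), 0, 1] [-54.1 337.8]
10 [np.float64(-0.005), 0, np.float64(0.0047), 0, 1] [-59.1 333. ]
8 [np.float64(-0.0048), 0, np.float64(0.0049), 0, 1] [-63.9 328.1]
6 [np.float64(-0.0047), 0, np.float64(0.0051), 0, 1] [-68.6 323.1]
4 [np.float64(-0.0045), 0, np.float64(0.0052), 0, 1] [-73.1 317.9]
2 [np.float64(-0.0043), 0, np.float64(0.0054), 0, 1] [-77.4 312.5]
```

```bash
python3 - <<'E'
from h import *
snap('side','s21');crop('s21',180,300,90,230,4.5,'s21c');snap('wrist','w21');crop('w21',110,400,20,300,2.7,'w21c')
E
```

```text
(no output)
```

View pics/s21c.png

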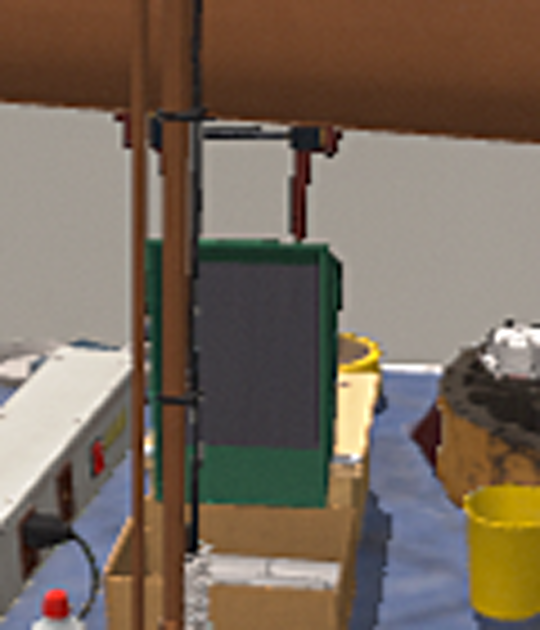

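View pics/w21c.png

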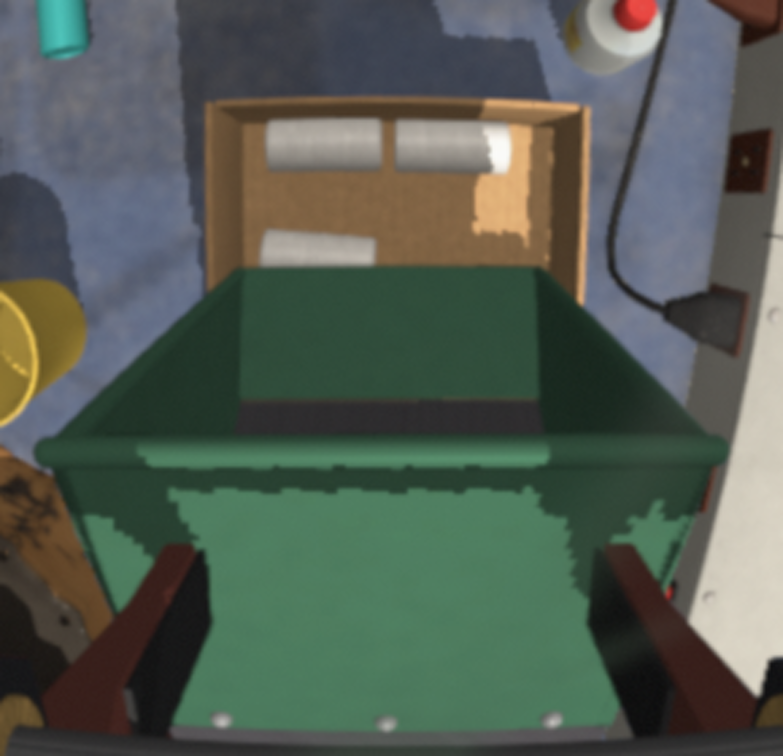

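>>> send_rows([
  [-0.003,0,-0.0004,0,1],
  [-0.0051,0,-0.0005,0,1],
  [-0.0051,0,-0.0004,0,1],
  [-0.0052,0,-0.0002,0,1],
  [-0.0052,0,-0.0001,0,1],
])

```text
t: 19.2
ee_pos: [599.6, 92.6, 387.7]
orientation: [2.013, 2.409, 0.001]
ft_force: [-1.2, -3.4, 14.5]
width: 87.7
```

```bash
python3 - <<'E'
from h import *
st(); print(arc(55)); snap('side','s22');crop('s22',180,300,90,230,4.5,'s22c');snap('wrist','w22')
E
```

```text
stand x,y 2.2 80.8 z 387.7 phi 100.24 t 19.20 F ey -3.1 ez 14.5 w 87.7
[ 80.93025528 389.02561727]
```

View pics/w22.png

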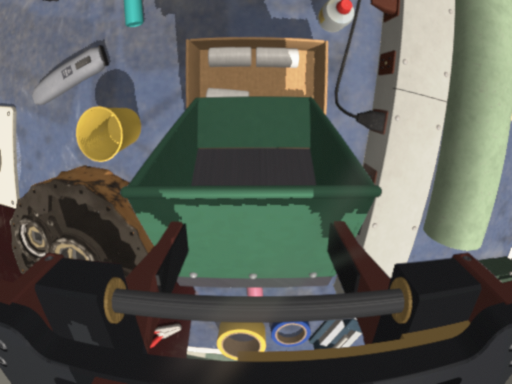

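>>> send_rows([
  [-0.0052,0,0,0,1],
  [-0.0052,0,0.0002,0,1],
  [-0.0052,0,0.0003,0,1],
  [-0.0051,0,0.0004,0,1],
  [-0.0051,0,0.0005,0,1],
])

```text
t: 19.8
ee_pos: [604.3, 66.5, 386.2]
orientation: [2.013, 2.408, -0.0]
ft_force: [0.1, -5.5, 12.5]
width: 87.5
```

>>> send_rows([
  [-0.0051,0,0.0007,0,1],
  [-0.0051,0,0.0008,0,1],
  [-0.0051,0,0.0009,0,1],
  [-0.005,0,0.0011,0,1],
  [-0.005,0,0.0012,0,1],
])

```text
t: 20.3
ee_pos: [609.0, 41.1, 381.7]
orientation: [2.012, 2.408, -0.001]
ft_force: [-0.4, -7.3, 14.0]
width: 87.8
```

```bash
python3 - <<'E'
from h import *
st(); print(arc(40)); rows(np.arange(40,-1.6,-1.5))
E
```

```text
stand x,y 2.4 28.5 z 381.7 phi 100.24 t 20.30 F ey -7.1 ez 14.0 w 87.8
[ 29.85346421 382.94112851]
38.5 [np.float64(-0.005), 0, np.float64(0.0013), 0, 1] [ 24.9 381.6]
37.0 [np.float64(-0.0049), 0, np.float64(0.0015), 0, 1] [ 19.9 380.1]
35.5 [np.float64(-0.0049), 0, np.float64(0.0016), 0, 1] [ 15.  378.5]
34.0 [np.float64(-0.0049), 0, np.float64(0.0017), 0, 1] [ 10.2 376.8]
32.5 [np.float64(-0.0048), 0, np.float64(0.0019), 0, 1] [  5.3 375. ]
31.0 [np.float64(-0.0048), 0, np.float64(0.002), 0, 1] [  0.6 373. ]
29.5 [np.float64(-0.0047), 0, np.float64(0.0021), 0, 1] [ -4.1 370.9]
28.0 [np.float64(-0.0047), 0, np.float64(0.0022), 0, 1] [ -8.8 368.7]
26.5 [np.float64(-0.0046), 0, np.float64(0.0023), 0, 1] [-13.4 366.3]
25.0 [np.float64(-0.0045), 0, np.float64(0.0025), 0, 1] [-17.9 363.8]
23.5 [np.float64(-0.0045), 0, np.float64(0.0026), 0, 1] [-22.4 361.3]
22.0 [np.float64(-0.0044), 0, np.float64(0.0027), 0, 1] [-26.8 358.6]
20.5 [np.float64(-0.0043), 0, np.float64(0.0028), 0, 1] [-31.1 355.8]
19.0 [np.float64(-0.0042), 0, np.float64(0.0029), 0, 1] [-35.3 352.8]
17.5 [np.float64(-0.004
[... 176 characters left out ...]
6 343.4]
13.0 [np.float64(-0.0039), 0, np.float64(0.0034), 0, 1] [-51.5 340. ]
11.5 [np.float64(-0.0038), 0, np.float64(0.0035), 0, 1] [-55.4 336.6]
10.0 [np.float64(-0.0037), 0, np.float64(0.0036), 0, 1] [-59.1 333. ]
8.5 [np.float64(-0.0036), 0, np.float64(0.0037), 0, 1] [-62.7 329.4]
7.0 [np.float64(-0.0035), 0, np.float64(0.0037), 0, 1] [-66.3 325.6]
5.5 [np.float64(-0.0034), 0, np.float64(0.0038), 0, 1] [-69.7 321.8]
4.0 [np.float64(-0.0033), 0, np.float64(0.0039), 0, 1] [-73.1 317.9]
2.5 [np.float64(-0.0032), 0, np.float64(0.004), 0, 1] [-76.3 313.9]
1.0 [np.float64(-0.0031), 0, np.float64(0.0041), 0, 1] [-79.5 309.8]
-0.5 [np.float64(-0.003), 0, np.float64(0.0042), 0, 1] [-82.5 305.6]
```

>>> send_rows([
  [-0.005,0,0.0013,0,1],
  [-0.0049,0,0.0015,0,1],
  [-0.0049,0,0.0016,0,1],
  [-0.0049,0,0.0017,0,1],
  [-0.0048,0,0.0019,0,1],
])

```text
t: 20.8
ee_pos: [613.5, 16.2, 373.9]
orientation: [2.011, 2.406, -0.002]
ft_force: [0.1, -11.1, 14.8]
width: 87.9
```

>>> send_rows([
  [-0.0048,0,0.002,0,1],
  [-0.0047,0,0.0021,0,1],
  [-0.0047,0,0.0022,0,1],
  [-0.0046,0,0.0023,0,1],
  [-0.0045,0,0.0025,0,1],
])

```text
t: 21.3
ee_pos: [617.8, -7.4, 362.7]
orientation: [2.01, 2.406, -0.004]
ft_force: [-0.0, -15.3, 13.1]
width: 88.0
```

>>> send_rows([
  [-0.0045,0,0.0026,0,1],
  [-0.0044,0,0.0027,0,1],
  [-0.0043,0,0.0028,0,1],
  [-0.0042,0,0.0029,0,1],
  [-0.0042,0,0.003,0,1],
])

```text
t: 21.8
ee_pos: [621.8, -29.3, 348.6]
orientation: [2.009, 2.405, -0.005]
ft_force: [0.9, -17.3, 12.5]
width: 88.0
```

```bash
python3 - <<'E'
from h import *
st(); print(arc(17.5)); snap('side','s23');crop('s23',180,300,90,230,4.5,'s23c')
E
```

```text
stand x,y 2.5 -43.0 z 348.6 phi 100.26 t 21.80 F ey -17.2 ez 12.5 w 88.0
[-39.51354518 349.79037726]
```

View pics/s23c.png

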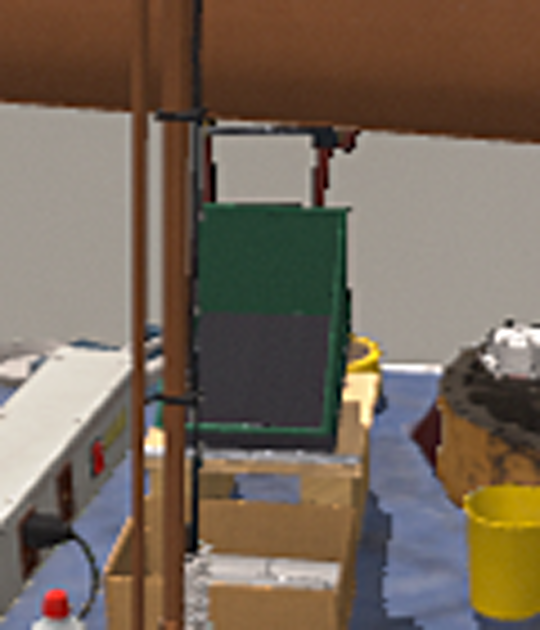

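>>> send_rows([
  [-0.0027,0,0.0021,0,1],
  [-0.0027,0,0.0021,0,1],
  [-0.0027,0,0.0022,0,1],
  [-0.0026,0,0.0022,0,1],
  [-0.0026,0,0.0023,0,1],
])

```text
t: 22.35
ee_pos: [623.6, -41.2, 335.9]
orientation: [2.012, 2.407, -0.004]
ft_force: [3.0, -12.3, 3.3]
width: 88.0
```

>>> send_rows([
  [-0.0025,0,0.0023,0,1],
  [-0.0025,0,0.0023,0,1],
  [-0.0025,0,0.0024,0,1],
  [-0.0024,0,0.0024,0,1],
  [-0.0024,0,0.0024,0,1],
])

```text
t: 22.85
ee_pos: [625.7, -53.1, 323.6]
orientation: [2.012, 2.407, -0.004]
ft_force: [3.7, -11.5, 0.9]
width: 87.8
```

```bash
python3 - <<'E'
from h import *
st(); print(arc(7.5)); snap('side','s24');crop('s24',180,300,90,230,4.5,'s24c')
E
```

```text
stand x,y 2.1 -67.1 z 323.6 phi 100.21 t 22.85 F ey -12.0 ez 0.9 w 87.8
[-65.12066571 326.90034981]
```

View pics/s24c.png

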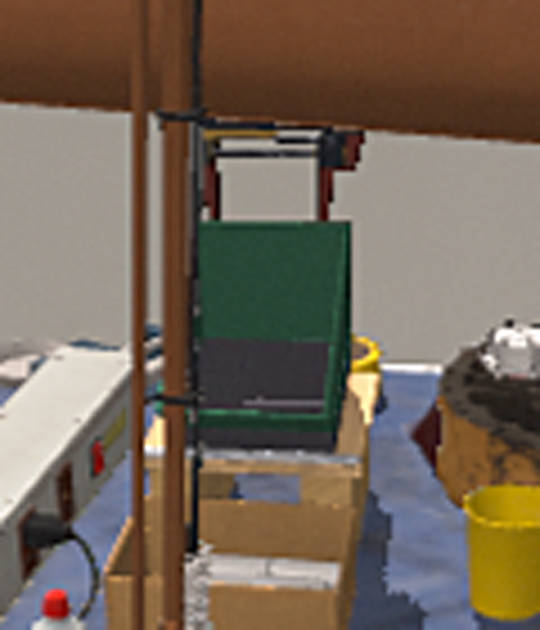

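>>> send_rows([
  [-0.0018,0,0.0019,0,1],
  [-0.0018,0,0.0019,0,1],
  [-0.0017,0,0.0019,0,1],
  [-0.0017,0,0.0019,0,1],
  [-0.0017,0,0.0019,0,1],
])

```text
t: 23.4
ee_pos: [627.1, -61.4, 313.9]
orientation: [2.013, 2.408, -0.003]
ft_force: [2.4, -11.2, 0.1]
width: 87.8
```

```bash
python3 - <<'E'
from h import *
st()
E
```

```text
stand x,y 2.1 -75.5 z 313.9 phi 100.21 t 23.40 F ey -11.4 ez 0.1 w 87.8
```

>>> send_rows([
  [-0.0012,0,0.0013,0,1],
  [-0.0012,0,0.0013,0,1],
  [-0.0012,0,0.0013,0,1],
  [-0.0012,0,0.0013,0,1],
  [-0.0012,0,0.0013,0,1],
])

```text
t: 23.9
ee_pos: [628.1, -67.2, 307.5]
orientation: [2.013, 2.408, -0.003]
ft_force: [2.5, -10.5, 0.2]
width: 87.7
```

```bash
python3 - <<'E'
from h import *
st()
E
```

```text
stand x,y 2.0 -81.5 z 307.5 phi 100.21 t 23.90 F ey -10.8 ez 0.2 w 87.7
```

>>> send_rows([
  [-0.001,0,0.0004,0,1],
  [-0.001,0,0.0004,0,1],
  [-0.001,0,0.0004,0,1],
  [-0.001,0,0.0,0,1],
  [-0.001,0,0.0,0,1],
])

```text
t: 24.4
ee_pos: [628.1, -70.4, 305.5]
orientation: [-2.014, -2.409, 0.002]
ft_force: [0.9, -0.6, -0.8]
width: 87.9
```

```bash
python3 - <<'E'
from h import *
st();snap('side','s25');crop('s25',180,300,90,230,4.5,'s25c')
E
```

```text
stand x,y 1.4 -84.5 z 305.5 phi 100.21 t 24.40 F ey -0.7 ez -0.8 w 87.9
```

View pics/s25c.png

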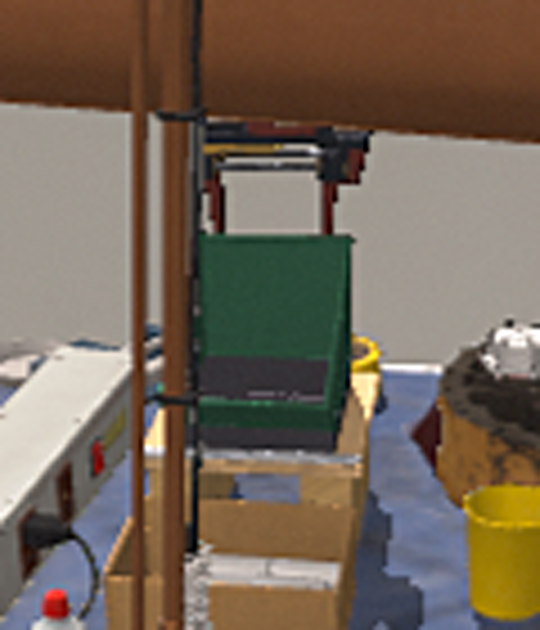

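Tub is down and unloaded. Retreat and rise.

>>> send_rows([
  [-0.005,0,0,0,1],
  [-0.015,0,0,0,1],
  [-0.02,0,0,0,1],
  [-0.02,0,-0.03,0,1],
  [0,0,-0.04,0,1],
])

```text
t: 24.95
ee_pos: [638.7, -132.6, 375.8]
orientation: [-2.015, -2.405, 0.004]
ft_force: [0.6, 0.5, -0.1]
width: 87.7
```

>>> send_rows([
  [-0.02,0,-0.04,0,1],
  [-0.03,0,-0.03,0,1],
  [-0.03,0,0,0,1],
  [0,0,0,0,1],
  [0,0,0,0,1],
])

```text
t: 25.45
ee_pos: [653.0, -209.6, 446.7]
orientation: [-2.017, -2.408, 0.0]
ft_force: [0.1, 0.0, -0.2]
width: 87.8
```

```bash
python3 - <<'E'
from h import *
st();snap('side','s26');snap('top','t26');crop('t26',150,390,100,270,3.3,'t26c');crop('s26',180,300,90,230,4.5,'s26c')
im=load('t26');P=cloud(im)
f=lambda c: rp(im,(c[0]+.5)/3.3-.5+150,(c[1]+.5)/3.3-.5+100,252)[:2]
Q=P[225:255,240:275].reshape(-1,3)
E
```

```text
stand x,y 1.4 -226.0 z 446.7 phi 100.11 t 25.45 F ey 0.0 ez -0.2 w 87.8
```

View pics/t26c.png

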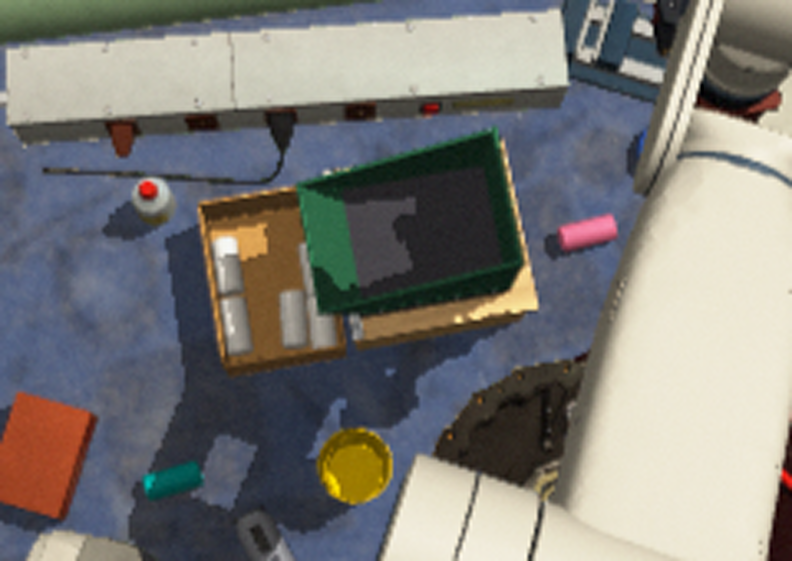

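View pics/s26c.png

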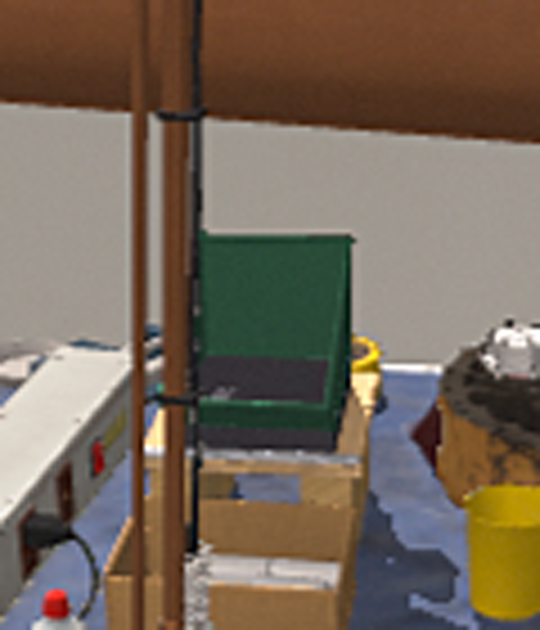

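```bash
python3 - <<'E'
from h import *
o=telemetry.get_obs(); print(o['t'],np.abs(o['qvel']).max(),o['ft_force'])
print(ctrl.close_job())
E
```

```text
25.55 0.016338720095290176 [-0.32028517 -0.66945879 -0.53396095]
the job is handed in; nothing more can be done
None
```

The job is done and handed in at 25.6 s. All five pins are in the carton and the empty tub is standing upright on the board again.

- **Carton:** I pinched its outer long wall, turned it about 54° and set it with a long side against the front of the stand, under the pouring lip.
- **Pour:** I pushed the tub from behind until the force rose against the strip, then rocked it to about 62°. The first pin ran out slightly early, at about 38°, and the tub looked empty by about 48°.
- **Lowering:** I let the tub back along the same arc, with the fingers holding it until it stood. The push force then dropped from about 11 N to zero. The highest wrist force I read was about 22 N.

**Last checks:**
- The top view shows five pins in the carton, two of them partly under the lip, and the tub empty.
- The side view shows the tub upright.
- The cup and bottle look untouched.
- The arm hid the roll of tape in the last top view. It was only partly visible in the last side view, behind the stand, and nothing moved near it on the work surface.
- The arm is clear of everything.
- None of these checks failed or disagreed.

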